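Sort the bird-feeding things and shut the tilt-out bin

TASK

Clear the ledge after feeding the birds: put the two tools (the steel scoop and the scraper) into the open tilt-out wooden bin and the dried maize cob into the green seed bin. With both tools inside, push the front of the tilt-out bin fully shut until it seats on its catch, and leave the mug, the funnel and the two saucers where they stand.

Things in the scene. Friction and masses are not known exactly. Their poses are not given: they have to be found in the camera images.
- scoop_mid (a point): Loose stainless scoop on its flat bottom, 190 mm long along x, z up. Point: mid-length on the round handle's axis (20 mm thick), 26 mm above its underside. Handle runs 92 mm to -x, ending in a 26 mm button; the trough (80 long, 54 wide, 36 high) runs from +15 to +95 mm. About 0.16 kg, heavier to the trough. x axis within 0.6 rad of world x.
- scraper_mid (a point): Loose scraper lying flat, 180 mm long along x, z up: dark wood handle, 28 mm wide and 24 mm thick, from -90 to +15 mm, then a thin flat steel blade (3 mm, widening 24 to 62 mm) to +90 mm, half-way up. Point: mid-length, inside the handle, 12 mm above its underside. About 0.12 kg. x axis within 0.6 rad of world x.
- cob_mid (a point): Loose dried maize cob, straw-coloured, knobbly, 147 mm long along x and 40 mm thick, plus a 16 mm thin stalk at the -x end. Point: its centre, 20 mm above the ledge. About 0.13 kg; it does not roll by itself. x axis within 0.6 rad of world x.
- tilt_unit: Wooden carcass of the tilt-out bin, fixed on the ledge left or right of the middle, turned up to 0.1 rad. Origin: on the ledge under the middle of its front opening; x back into the carcass, y along its width, z up. 302 mm wide, 180 deep (x 0 to 180), 185 high, walls 12. Its top board (z 173 to 185) starts 70 mm behind the front.
- tilt_bin (a joint): Tilt-out bin's angle, rad: 0 fully shut and seated; grows as the front leans out to the carcass's -x; stop at 0.85; starts 0.55 to 0.75. Hinge line along the carcass's y at its x = 0, 2 mm above the ledge. Stays where left. Pushing shut near the top takes about 4 N, and up to 10 N over the spring catch (felt from 0.1 rad, passed at about 0.04), then it sits on a stop.
- tilt_floor (a point): Centre of the tilt-out bin's inner floor; frame tilts with the bin (as the carcass's when shut). Inside 122 mm deep (x -61 to +61), 246 wide (y): tools fit only lying along y. Back wall 62 mm high; at x = -61 stands the front panel, 302 wide, 12 thick; end cheeks up to 130 high. Hinge line at x = -61, z = -10 mm.
- tilt_panel_top (a point): Middle of the top outer edge of the tilt-out bin's plain front panel (the part to push): 168 mm from the hinge line along the panel and 12 mm in front of the line; moves with the bin. The panel's inner face passes through the hinge line. No knob.
- seed_bin: Open green plastic seed bin, fixed on the ledge on the other side of the middle, turned up to 0.1 rad. Origin: on the ledge under its centre; x away from the robot, y along its width. 220 mm (x) by 250 mm (y), 120 mm high, walls and floor 5 mm, rim out 7 mm all round. Its lid hangs on the far side, below the rim.
- mug: Blue ceramic mug, loose, 76 mm wide, 92 mm high, between the two bins, handle away from the robot. Origin under its centre. To be left alone.
- funnel: Aluminium funnel, loose, standing mouth down, 116 mm wide, 115 mm high, at the far left or right. Origin under its centre. To be left alone.
- saucer: Terracotta saucer, loose, 136 mm wide, 26 mm high, at the far left or right. Origin under its centre. To be left alone.
- saucer_far: A second such saucer, between the bins, behind the mug. To be left alone.

How it is judged:
On the way, in this order (a step that is already met when the one before it is completed fails the run):
1. both tools lie in the tilt-out bin while it is still open, let go (x of scoop_mid in the frame of tilt_floor between -0.075 and 0.075 m and y of scoop_mid in the frame of tilt_floor between -0.13 and 0.13 m and z of scoop_mid in the frame of tilt_floor between -0.005 and 0.13 m and x of scraper_mid in the frame of tilt_floor between -0.075 and 0.075 m and y of scraper_mid in the frame of tilt_floor between -0.13 and 0.13 m and z of scraper_mid in the frame of tilt_floor between -0.005 and 0.13 m and value of joint tilt_bin above 0.3 rad and contact force between the fingers and anything else below 0.5 N), for 0.2 s.
2. the tilt-out bin is pushed shut onto its catch (value of joint tilt_bin below 0.03 rad), for 0.2 s.
At the end, for the whole second after the job is handed in: The scoop and the scraper have their middles inside the tilt-out bin, the cob has its centre inside the seed bin below its rim, and the tilt-out bin is shut on its catch (within 0.03 rad) (x of scoop_mid in the frame of tilt_floor between -0.075 and 0.075 m and y of scoop_mid in the frame of tilt_floor between -0.13 and 0.13 m and z of scoop_mid in the frame of tilt_floor between -0.005 and 0.13 m and x of scraper_mid in the frame of tilt_floor between -0.075 and 0.075 m and y of scraper_mid in the frame of tilt_floor between -0.13 and 0.13 m and z of scraper_mid in the frame of tilt_floor between -0.005 and 0.13 m and x of cob_mid in the frame of seed_bin between -0.108 and 0.108 m and y of cob_mid in the frame of seed_bin between -0.123 and 0.123 m and z of cob_mid in the frame of seed_bin between 0 and 0.11 m and value of joint tilt_bin below 0.03 rad); the robot touches nothing.
It fails at once if the mug is moved more than 30 mm (distance of mug from where it was at the start of the episode above 0.03 m).
It fails at once if the saucer is moved more than 30 mm (distance of saucer from where it was at the start of the episode above 0.03 m).
It fails at once if the far saucer is moved more than 30 mm (distance of saucer_far from where it was at the start of the episode above 0.03 m).
It fails at once if the funnel is moved more than 30 mm (distance of funnel from where it was at the start of the episode above 0.03 m).
It also fails if it takes over 70 s, if anything falls off the work surface, if the arm or the gripper's body presses on something with over 40 N, if the wrist force passes 120 N, or if a joint passes its speed limit or range.

ROBOT

A 7-joint arm with a two-finger parallel gripper is mounted at the origin on the work surface. World frame = base frame: x ahead of the robot, y to its left, z up, the work surface at z = 0. Lengths are in m, angles in rad, forces in N, time in s.
With the tool pointing down it reaches from about 0.4 to 0.875 m from the base axis. Payload 4.4 kg.
Tool frame: the origin (TCP) lies midway between the tips of the shut fingers; the grasp point (between the pads) lies 19 mm behind it; x points along the fingers, y is the direction in which the jaws open and shut, and the axes are right-handed (so a half turn about x gives the same grasp; the last joint's range is limited). The gripper opens to 85 mm and grips with 20 to 120 N. Pads are 22 mm wide; open, the fingers measure 114 mm over their backs; the gripper's body (76 mm by 85 mm) begins 54 mm behind the grasp point. The pads swing forward as they close: fully open they stand 13 mm farther back than shut.
Start: joints at [-1.405, 0.628, 0.038, 1.517, -0.027, 0.996, -0.02], TCP at [0.149, 0.633, 0.231] pointing down, gripper open.
Joint ranges: [-3.06, 3.06], [-0.37, 2.12], [-1.25, 1.32], [0.18, 2.47], [-1.1, 4.24], [0.23, 1.98], [-2.94, 2.94]. Speed limits (rad/s): [2.57, 2.57, 3.14, 3.14, 3.14, 3.14, 3.14].

INTERFACE

Orientations are given as a rotation vector (axis times angle).
In Python, from workcell import bot gives the robot as it stands.
- The arm moves only by the tool drive_tool, never from a script. Its arguments are lists of equal length, an entry for each row: "dp": the shift along the tool's x, y, z in cm, a list of three; "turn": the turn, a rotation vector about the tool's x, y, z in degrees, a list of three. A call has 1 to 20 rows; each row shifts and turns the pose as measured when the row begins, along the tool's axes as they then stand; what a row does not reach is not made up. A row lasts 1/12 s, in which the tool goes at most 41.7 mm and 7.16 degrees, less where a joint would pass 70% of its speed; a pose out of reach is approached as far as the arm can. A call is refused whole if a number of a shift passes 4.17 or a number of a turn 7.16, either way. A call with a gripper value outside its range is refused whole. "jaw" is the opening in per cent of the stroke, from 0 (shut) to 100 (fully open), set as the call begins (left out, the last holds). The fingers move at their own pace and stop on an object; "grip_force" is the grip in N (left out, the last holds). Time passes only in rows, so rows that do not move let the fingers close. It gives the time, the measured TCP pose, the force and the opening at its end, in the units of the state.
- bot.read_state(): the state, without advancing time (a new reading comes with each control period).
- bot.camera(name): name is "scene" or "side" or "wrist"; returns a dict with "image" (420x560x3 uint8, red, green, blue), "fx", "fy", "cx", "cy" (pixels), "R" (3x3) and "t" (3): a world point X has camera coordinates R X + t. Camera axes: x right, y down, z forward; pixel columns grow to the right and rows downward; lengths in m; the calibration is good to about 2 mm. A picture is of the moment at which its call begins. There is no depth.
- bot.finish_job(): hands the job in, once; it reports no verdict.
The state is a dict: "clock": time; "qpos": joint angles; "dq": joint speeds; "effort": joint torques, N m; "position": TCP position; "tcp_rot": TCP orientation; "wrist_force": force on the tool from outside, world axes, zero at the start; "wrist_torque": the same for the moment, N m; "finger_gap": finger opening in m.
Only numpy, scipy, OpenCV 4.12 (cv2) and the standard library are available. Lean on these libraries where they do the work, as an engineer would, in place of code of your own. Each camera call takes 0.05 s, during which the arm holds its last target.

## Working session

There is one attempt and no reset: what is moved stays moved. The work goes in short steps, Python scripts to look and compute and a tool call to move; the robot and the scene stay as the last step left them, time stands still between calls to the robot, and variables do not carry over. Pictures are saved under pics/ and viewed, and the job is handed in when it is done.

Besides the shell and the picture viewer there is one more tool, called after ">>>" as name(argument=value, ...) on one line, values as JSON. drive_tool: Moves the arm, as the interface text tells. Its arguments: {"type":"object","properties":{"dp":{"type":"array"},"turn":{"type":"array"},"jaw":{"type":"number"},"grip_force":{"type":"number"}},"required":["dp","turn"]}

```bash
ls; mkdir -p pics; python3 - <<'E'
from workcell import bot
import cv2,pickle
s=bot.read_state();print(s)
d={}
for n in("scene","side","wrist"):
    c=bot.camera(n);d[n]=c
    cv2.imwrite(f"pics/{n}0.png",c["image"][:,:,::-1]);print(n,c["fx"],c["cx"],c["cy"],c["R"],c["t"])
pickle.dump(d,open("cam0.pkl","wb"))
E
```

```text
pics
{'clock': 0.0, 'qpos': array([-1.40479954,  0.6293455 ,  0.03844895,  1.51839507, -0.02701257,
        0.9962877 , -0.01999935]), 'dq': array([ 0.00065097,  0.0003729 ,  0.0004725 ,  0.00136379,  0.00024499,
       -0.00034877,  0.00085081]), 'effort': array([ 3.37352312e-04, -5.63415062e+01,  1.22609261e+00, -1.93446118e+01,
        1.09428767e-02,  1.03634759e-02,  1.88023165e-06]), 'position': array([0.14914893, 0.63200264, 0.23038096]), 'tcp_rot': array([ 0.1804936 ,  1.56332605, -0.18349431]), 'wrist_force': array([0.4072655 , 0.23838831, 0.58474459]), 'wrist_torque': array([-0.01080769,  0.02755486, -0.03685207]), 'finger_gap': 0.08539302054044663}
scene 390.2400177956077 277.5647372307607 214.90694964614593 [[-0.30857692  0.95115177  0.0095179 ]
 [ 0.52339001  0.17813877 -0.83326435]
 [-0.79425637 -0.25214457 -0.55279285]] [ 0.19018582 -0.18962434  1.68874731]
side 539.0197420436203 283.46461727324333 204.25475952421482 [[-0.96061823 -0.27786783  0.00144292]
 [-0.17092708  0.58680281 -0.79148367]
 [ 0.21908114 -0.76056028 -0.61118861]] [0.54025023 0.21191622 1.97173372]
wrist 348.84656057822326 281.01678276206144 215.05543161836076 [[ 0.22947277  0.97331313 -0.00194942]
 [ 0.92222076 -0.21678572  0.32017624]
 [ 0.31120914 -0.07526952 -0.94735599]] [-0.64912498 -0.04165834  0.37983585]
```

View pics/scene0.png

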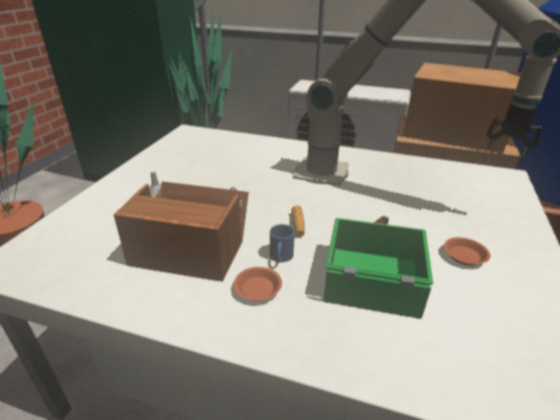

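View pics/side0.png

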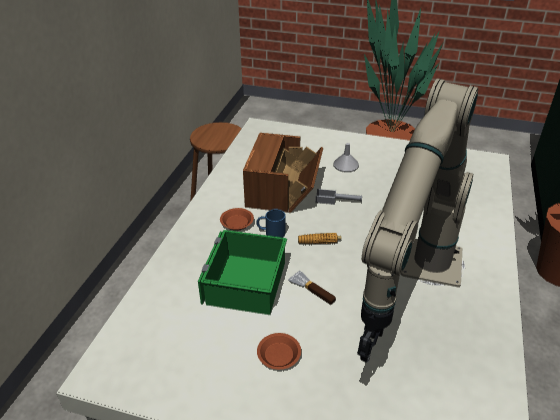

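View pics/wrist0.png

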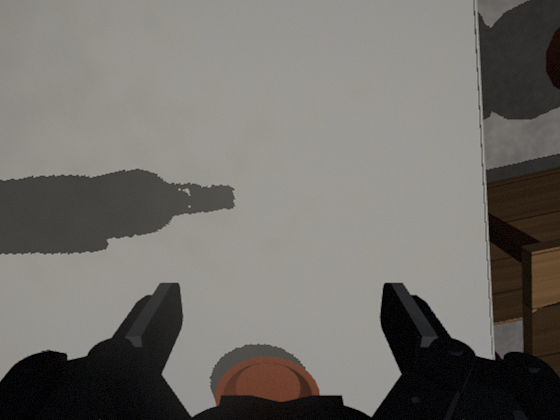

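```bash
cat > h.py <<'E'
import numpy as np,cv2,pickle
from scipy.spatial.transform import Rotation as Ro
def ray(c,u,v):
    d=c["R"].T@np.array([(u-c["cx"])/c["fx"],(v-c["cy"])/c["fy"],1]);o=-c["R"].T@c["t"];return o,d
def onz(c,u,v,z):
    o,d=ray(c,u,v);return o+d*(z-o[2])/d[2]
def proj(c,X):
    p=c["R"]@np.asarray(X)+c["t"];return np.array([c["fx"]*p[0]/p[2]+c["cx"],c["fy"]*p[1]/p[2]+c["cy"]])
def tri(c1,p1,c2,p2):
    o1,d1=ray(c1,*p1);o2,d2=ray(c2,*p2)
    s=np.linalg.lstsq(np.c_[d1,-d2],o2-o1,rcond=None)[0]
    a=o1+s[0]*d1;b=o2+s[1]*d2;return (a+b)/2,np.linalg.norm(a-b)
E
python3 - <<'E'
from h import *
d=pickle.load(open("cam0.pkl","rb"))
im=d["side"]["image"][:,:,::-1]
cv2.imwrite("pics/s_crop1.png",cv2.resize(im[125:315,190:370],None,fx=4,fy=4,interpolation=cv2.INTER_CUBIC)[:600,:])
cv2.imwrite("pics/s_crop2.png",cv2.resize(im[220:320,190:350],None,fx=5,fy=5,interpolation=cv2.INTER_CUBIC))
im=d["scene"]["image"][:,:,::-1]
cv2.imwrite("pics/c_crop1.png",cv2.resize(im[160:310,110:310],None,fx=4,fy=4,interpolation=cv2.INTER_CUBIC))
for n in("scene","side"): print(n,-d[n]["R"].T@d[n]["t"])
c=d["side"]
for u,v,z in[(327,197,.02),(362,199,.026),(300,239,.02),(341,239,.02),(295,278,.012),(334,299,.012)]:print(onz(c,u,v,z))
E
```

```text
scene [1.49923275 0.27869233 0.77371006]
side [0.12322678 1.52538747 1.37204988]
[ 0.44702993 -0.25559687  0.02      ]
[ 0.3034811  -0.27473743  0.026     ]
[0.48789307 0.03225354 0.02      ]
[ 0.33873267 -0.01115752  0.02      ]
[0.45431126 0.22813591 0.012     ]
[0.30266563 0.28627699 0.012     ]
```

View pics/s_crop1.png

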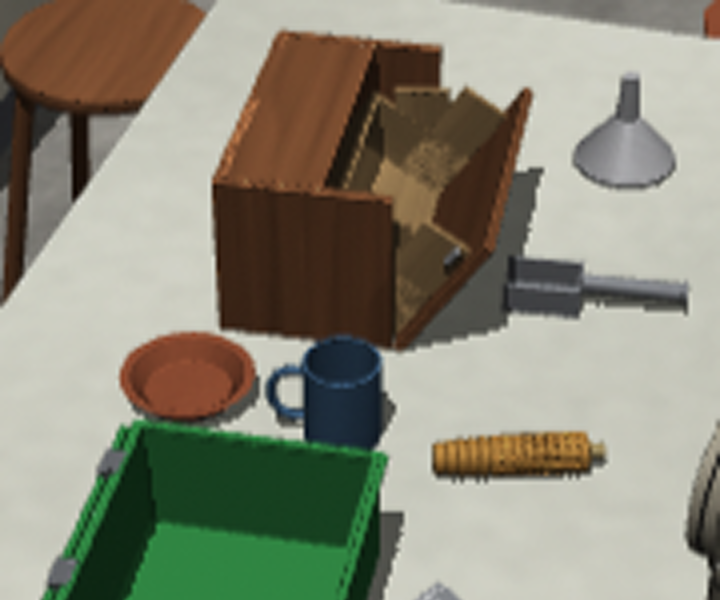

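View pics/s_crop2.png

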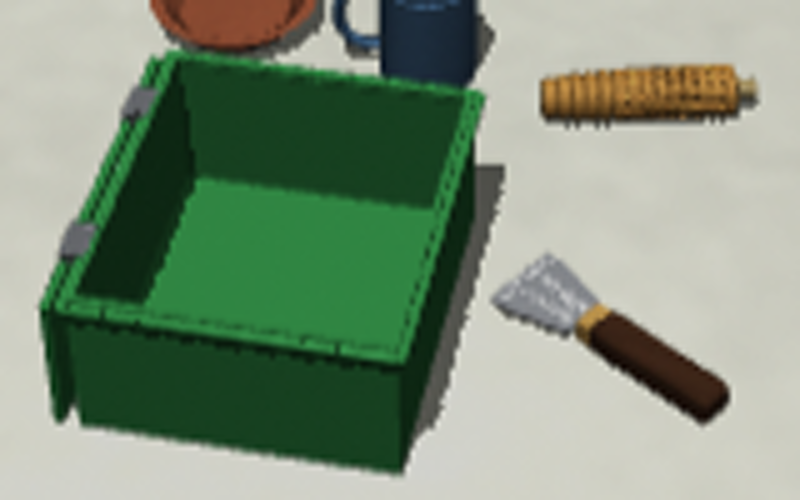

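View pics/c_crop1.png

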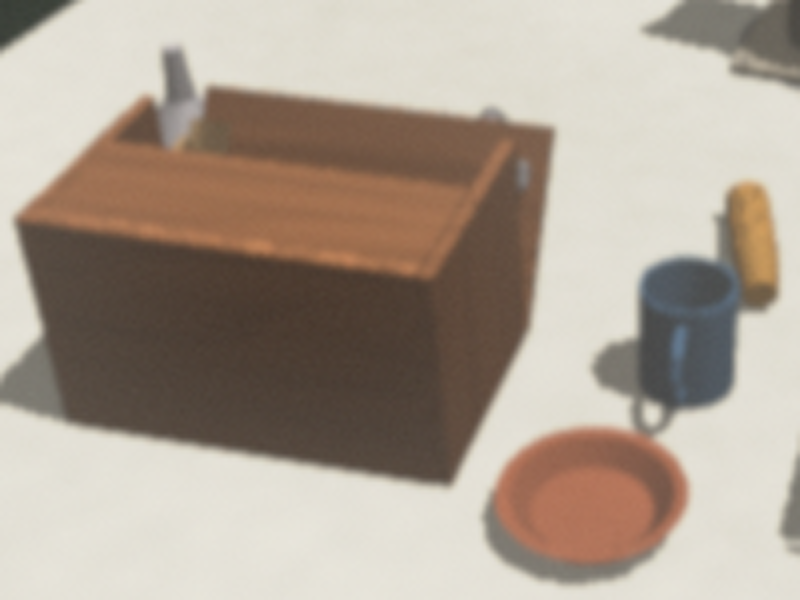

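```bash
python3 - <<'E'
from h import *
d=pickle.load(open("cam0.pkl","rb"));s=d["side"];c=d["scene"]
a=lambda x,y:(190+x/4,125+y/4); b=lambda x,y:(190+x/5,220+y/5); e=lambda x,y:(110+x/4,160+y/4)
P=lambda n,X:print(n,np.round(X,3))
P("carc fb side",onz(s,*a(396,347),0));P("carc bb side",onz(s,*a(222,328),0))
P("carc bb+ scene",onz(c,*e(451,484),0));P("carc bb- scene",onz(c,*e(70,420),0))
P("carc b top+ side",onz(s,*a(215,185),.185));P("carc b top- side",onz(s,*a(282,32),.185));P("carc ftop+",onz(s,*a(393,198),.185));P("ftop-",onz(s,*a(441,45),.185))
P("scene btop+",onz(c,*e(433,278),.185));P("scene btop-",onz(c,*e(18,220),.185))
P("scene ftop+",onz(c,*e(512,145),.185))
print("panel top near",tri(s,a(490,247),c,e(553,128)))
print("panel top far",tri(s,a(530,90),c,e(208,88)))
P("cob tip",onz(s,*b(541,98),.02));P("cob end",onz(s,*b(741,92),.02))
P("blade c1",onz(s,*b(545,253),.012));P("blade c2",onz(s,*b(493,300),.012))
P("handle end",onz(s,*b(718,405),.012));P("ferrule",onz(s,*b(593,325),.012))
P("scoop trough front bottom",onz(s,*a(508,310),.0));P("trough rear bottom",onz(s,*a(582,315),0.0))
P("scoop trough rear top near",onz(s,*a(582,283),.036)); P("far",onz(s,*a(582,262),.036))
P("scoop button",onz(s,*a(684,297),.026));P("neck",onz(s,*a(584,284),.026))
P("seed rim NR",onz(s,*b(405,358),.12));P("FR",onz(s,*b(483,95),.12));P("FL",onz(s,*b(170,58),.12));P("NL",onz(s,*b(62,308),.12))
E
```

```text
carc fb side [ 0.579 -0.14   0.   ]
carc bb side [ 0.761 -0.12   0.   ]
carc bb+ scene [ 0.762 -0.117  0.   ]
carc bb- scene [ 0.79  -0.415 -0.   ]
carc b top+ side [ 0.757 -0.111  0.185]
carc b top- side [ 0.785 -0.411  0.185]
carc ftop+ [ 0.583 -0.138  0.185]
ftop- [ 0.612 -0.432  0.185]
scene btop+ [ 0.767 -0.114  0.185]
scene btop- [ 0.796 -0.408  0.185]
scene ftop+ [ 0.597 -0.13   0.185]
panel top near (array([ 0.48735166, -0.14413781,  0.13909516]), np.float64(0.00485928194877725))
panel top far (array([ 0.51537439, -0.44487448,  0.13594741]), np.float64(0.0032073582152547034))
cob tip [0.494 0.037 0.02 ]
cob end [ 0.35  -0.012  0.02 ]
blade c1 [0.45  0.189 0.012]
blade c2 [0.473 0.244 0.012]
handle end [0.302 0.295 0.012]
ferrule [0.4   0.247 0.012]
scoop trough front bottom [ 0.484 -0.233  0.   ]
trough rear bottom [ 0.408 -0.246  0.   ]
scoop trough rear top near [ 0.411 -0.253  0.036]
far [ 0.419 -0.289  0.036]
scoop button [ 0.307 -0.272  0.026]
neck [ 0.411 -0.265  0.026]
seed rim NR [0.485 0.41  0.12 ]
FR [0.506 0.156 0.12 ]
FL [0.731 0.18  0.12 ]
NL [0.709 0.429 0.12 ]
```

```bash
cat >> h.py <<'E'
def go(p,jawaz=None,tilt=0.0,R=None):
    """print shift (cm, tool axes now) and turn (deg) to a pose; jaw azimuth, tool down, tilted about tool z(after)"""
    from workcell import bot
    s=bot.read_state();R0=Ro.from_rotvec(s["tcp_rot"]).as_matrix()
    if R is None:
        y=np.array([np.cos(jawaz),np.sin(jawaz),0]);x=np.array([0,0,-1.]);z=np.cross(x,y);R=np.c_[x,y,z]@Ro.from_euler('z',tilt).as_matrix()
    dp=R0.T@(np.asarray(p)-s["position"])*100
    tr=np.degrees(Ro.from_matrix(R0.T@R).as_rotvec())
    print("t",round(s["clock"],2),"pos",s["position"].round(4),"gap",round(s["finger_gap"],4),"F",s["wrist_force"].round(1))
    print("axes x",R0[:,0].round(3),"y",R0[:,1].round(3)); print("dp(now axes)",dp.round(2),"dp(after turn)",(R.T@(np.asarray(p)-s["position"])*100).round(2),"turn",tr.round(2)," q",s["qpos"].round(2))
E
python3 -c "
from h import *
go([.373,.260,.12],1.114)"
```

```text
t 0.15 pos [0.1492 0.6322 0.2306] gap 0.0852 F [-0.1 -0.7  0.3]
axes x [-0.    -0.001 -1.   ] y [ 0.23   0.973 -0.002]
dp(now axes) [ 11.1  -31.06  30.33] dp(after turn) [ 11.06 -23.53  36.5 ] turn [1.289e+01 1.000e-02 9.000e-02]  q [-1.4   0.63  0.04  1.52 -0.03  1.   -0.02]
```

>>> drive_tool(dp=[[0, 0, 0], [0, 0, 0], [0.8, -2, 3], [0.8, -2, 3], [0.8, -2, 3], [0.8, -2, 3], [0.8, -2, 3], [0.8, -2, 3], [0.8, -2, 3], [0.8, -2, 3], [0.8, -2, 3], [0.8, -2, 3], [0.8, -2, 3], [0, 0, 0]], turn=[[6.5, 0, 0], [6.4, 0, 0], [0, 0, 0], [0, 0, 0], [0, 0, 0], [0, 0, 0], [0, 0, 0], [0, 0, 0], [0, 0, 0], [0, 0, 0], [0, 0, 0], [0, 0, 0], [0, 0, 0], [0, 0, 0]], jaw=100, grip_force=60)

```text
clock: 1.32
position: [0.3482, 0.2753, 0.1343]
tcp_rot: [0.361, 1.545, -0.361]
wrist_force: [1.0, -0.0, 0.4]
finger_gap: 0.0855
```

```bash
python3 -c "
from h import *
from workcell import bot
c=bot.camera('wrist');cv2.imwrite('pics/w1.png',c['image'][:,:,::-1]);pickle.dump(c,open('w1.pkl','wb'))
go([.373,.260,.06],1.114)"
```

```text
t 1.37 pos [0.3469 0.2786 0.1348] gap 0.0854 F [-0.4 -0.8  0.1]
axes x [-0.004  0.003 -1.   ] y [0.442 0.897 0.001]
dp(now axes) [ 7.46 -0.53  3.2 ] dp(after turn) [ 7.48 -0.52  3.16] turn [-0.03 -0.3  -0.07]  q [-0.77  0.51  0.04  2.17 -0.06  0.47  0.44]
```

View pics/w1.png

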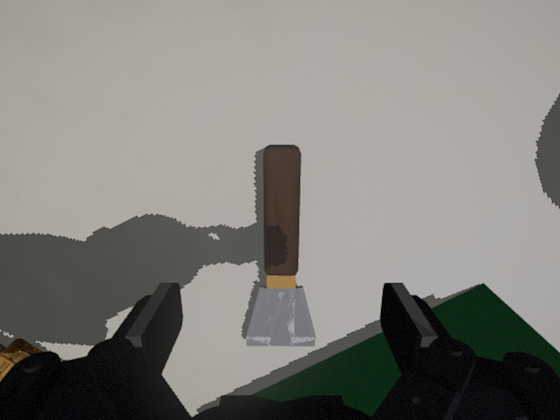

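```bash
python3 -c "
from h import *
c=pickle.load(open('w1.pkl','rb'))
a=onz(c,282,147,.018);b=onz(c,282,275,.024);e=onz(c,281,345,.012);print(a,b,e,np.linalg.norm((e-a)[:2]))
az=np.arctan2(*(e-a)[1::-1]);print(az)
u=(e-a)/np.linalg.norm(e-a);m=(a+e)/2;g=m-u*.01;print(m,g)
go([g[0],g[1],.004],az+np.pi/2)"
```

```text
[0.30528213 0.29730224 0.018     ] [0.39634719 0.25229748 0.024     ] [0.46566148 0.21705426 0.012     ] 0.17933564755699155
-0.46393840178466267
[0.38547181 0.25717825 0.015     ] [0.37653384 0.26165048 0.01533438]
t 1.37 pos [0.3469 0.2786 0.1348] gap 0.0854 F [-0.4 -0.8  0.1]
axes x [-0.004  0.003 -1.   ] y [0.442 0.897 0.001]
dp(now axes) [13.06 -0.23  3.47] dp(after turn) [13.08 -0.19  3.4 ] turn [ 0.38 -0.3  -0.07]  q [-0.77  0.51  0.04  2.17 -0.06  0.47  0.44]
```

>>> drive_tool(dp=[[1.5, -0.1, 1.7], [3, -0.1, 1.7], [3, 0, 0], [3, 0, 0], [1.5, 0, 0], [0, 0, 0]], turn=[[0.4, -0.3, 0], [0, 0, 0], [0, 0, 0], [0, 0, 0], [0, 0, 0], [0, 0, 0]])

```text
clock: 1.87
position: [0.377, 0.2681, 0.0238]
tcp_rot: [0.362, 1.551, -0.363]
wrist_force: [-0.3, -0.2, 0.1]
finger_gap: 0.0853
```

```bash
python3 -c "
from h import *
go([.3765,.2617,.004],1.107)"
```

```text
t 1.87 pos [0.377  0.2681 0.0238] gap 0.0853 F [-0.3 -0.2  0.1]
axes x [-0.011  0.002 -1.   ] y [ 0.446  0.895 -0.003]
dp(now axes) [ 1.98 -0.6   0.26] dp(after turn) [ 1.98 -0.6   0.24] turn [ 0.1  -0.59  0.17]  q [-0.73  0.75  0.08  2.17 -0.28  0.24  0.71]
```

>>> drive_tool(dp=[[0, 0, 0], [0.7, -0.3, 0.1], [0.7, -0.3, 0.1], [0.5, 0, 0], [0, 0, 0]], turn=[[0, 2, -4], [0, 0, 0], [0, 0, 0], [0, 0, 0], [0, 0, 0]])

```text
clock: 2.28
position: [0.3732, 0.2639, 0.0044]
tcp_rot: [0.313, 1.597, -0.407]
wrist_force: [-0.0, -1.0, -0.9]
finger_gap: 0.0853
```

```bash
python3 -c "
from h import *
go([.3765,.2617,.004],1.107)"
```

```text
t 2.28 pos [0.3732 0.2639 0.0044] gap 0.0853 F [-0.  -1.  -0.9]
axes x [-0.068 -0.045 -0.997] y [ 0.438  0.896 -0.07 ]
dp(now axes) [ 0.02 -0.05  0.39] dp(after turn) [ 0.04 -0.05  0.39] turn [ 0.46 -2.38  4.04]  q [-0.74  0.8   0.1   2.12 -0.26  0.31  0.7 ]
```

Good. Close.

>>> drive_tool(dp=[[0, 0, 0.3], [0, 0, 0], [0, 0, 0], [0, 0, 0], [0, 0, 0], [0, 0, 0], [0, 0, 0], [0, 0, 0]], turn=[[0, 0, 0], [0, 0, 0], [0, 0, 0], [0, 0, 0], [0, 0, 0], [0, 0, 0], [0, 0, 0], [0, 0, 0]], jaw=0, grip_force=80)

```text
clock: 2.95
position: [0.3758, 0.2615, 0.0062]
tcp_rot: [0.317, 1.595, -0.406]
wrist_force: [0.2, 0.4, -2.3]
finger_gap: 0.0264
```

>>> drive_tool(dp=[[-2, 0, 0], [-3, 0, 0], [-3.5, 0, 0], [-3.5, 0, 0], [-3.5, 0, 0], [-3.5, 0, 0], [-3, 0, 0], [-2, 0, 0], [0, 0, 0], [0, 0, 0]], turn=[[0, 0, 0], [0, -2.4, 4], [7, 0, 0], [7, 0, 0], [7, 0, 0], [7, 0, 0], [7, 0, 0], [7, 0, 0], [7, 0, 0], [7, 0, 0]])

```text
clock: 3.78
position: [0.3762, 0.2621, 0.2552]
tcp_rot: [1.13, 1.267, -1.124]
wrist_force: [-0.5, 0.4, -2.0]
finger_gap: 0.0263
```

```bash
cat >> h.py <<'E'
YAW=0.095;TH=0.55;O=np.array([.596,-.286,0.])
xh=np.array([np.cos(YAW),np.sin(YAW),0]);yh=np.array([-np.sin(YAW),np.cos(YAW),0]);zh=np.array([0,0,1.])
def loc(x,y,z,th=None):
    th=TH if th is None else th
    X=np.cos(th)*xh+np.sin(th)*zh;Z=-np.sin(th)*xh+np.cos(th)*zh
    return O+.002*zh+(x+.061)*X+y*yh+(z+.010)*Z
E
python3 -c "
from h import *
print(loc(.005,.01,.17),loc(.005,.01,.02))
go(loc(.005,-.01,.17),.095,.5)"
```

```text
[ 0.55740487 -0.27963231  0.18995177] [ 0.63545442 -0.27219522  0.06207309]
t 3.78 pos [0.3762 0.2621 0.2552] gap 0.0263 F [-0.5  0.4 -2. ]
axes x [-0.002  0.007 -1.   ] y [ 0.994  0.112 -0.001]
dp(now axes) [ 6.09 11.91 57.91] dp(after turn) [11.91  8.2  57.64] turn [ 0.87 -0.66 28.73]  q [-1.13  0.38  0.64  2.01 -0.31  0.84 -0.21]
```

>>> drive_tool(dp=[[0, 0.8, 2], [0, 0.8, 4], [0, 0.8, 4], [0, 0.8, 4], [0, 0.8, 4], [0, 0.8, 4], [0, 0.8, 4], [0, 0.8, 4], [0, 0.8, 4], [0, 0.8, 4], [0, 0.8, 4], [0, 0.8, 4], [0, 0.8, 4], [0, 0.8, 4], [0, 0.8, 2], [0, 0, 0]], turn=[[0, 0, 0], [0, 0, 0], [0, 0, 0], [0, 0, 0], [0, 0, 0], [0, 0, 0], [0, 0, 0], [0, 0, 0], [0, 0, 0], [0, 0, 7], [0, 0, 7], [0, 0, 7], [0, 0, 7], [0, 0, 0], [0, 0, 0], [0, 0, 0]])

```text
clock: 5.12
position: [0.55, -0.2564, 0.2522]
tcp_rot: [1.32, 0.989, -0.8]
wrist_force: [0.2, -0.9, -1.3]
finger_gap: 0.0261
```

```bash
python3 -c "
from h import *
from workcell import bot
for n in('side','scene'):
  c=bot.camera(n);cv2.imwrite('pics/%s2.png'%n,cv2.resize(c['image'][100:250,100:400,::-1] if n=='scene' else c['image'][100:250,200:400,::-1],None,fx=2.6 if n=='scene' else 4,fy=2.6 if n=='scene' else 4))
go(loc(.005,.01,.17),.095,.5)"
```

```text
t 5.22 pos [ 0.549  -0.252   0.2515] gap 0.0264 F [-0.2  0.1 -1.7]
axes x [ 0.391  0.072 -0.918] y [0.911 0.11  0.397]
dp(now axes) [ 5.78 -1.98  2.99] dp(after turn) [ 5.68 -2.45  2.83] turn [ 1.23 -2.06  5.28]  q [ 0.29  0.44  0.35  1.95 -0.8   0.61  1.34]
```

View pics/side2.png

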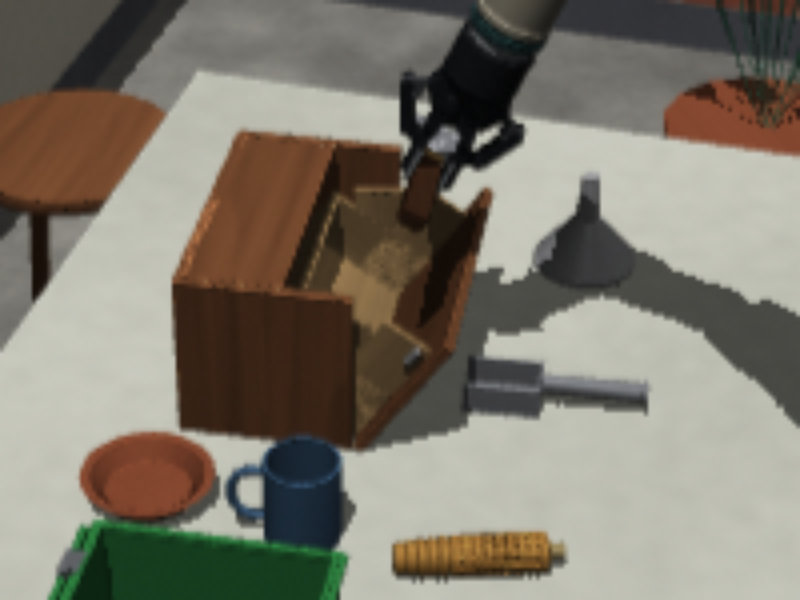

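View pics/scene2.png

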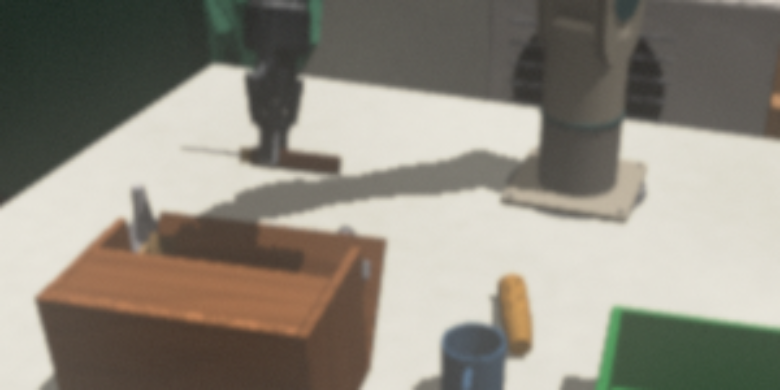

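>>> drive_tool(dp=[[0, -1, 1], [0, -1, 1], [1, -0.4, 0.8], [1, 0, 0], [0, 0, 0]], turn=[[1, -2, 5], [0, 0, 0], [0, 0, 0], [0, 0, 0], [0, 0, 0]])

```text
clock: 5.63
position: [0.5411, -0.265, 0.2202]
tcp_rot: [1.344, 0.925, -0.748]
wrist_force: [-0.0, 0.5, -1.7]
finger_gap: 0.0263
```

```bash
python3 -c "
from h import *
go(loc(.0,.01,.025),.095,.5)"
```

```text
t 5.63 pos [ 0.5411 -0.265   0.2202] gap 0.0263 F [-0.   0.5 -1.7]
axes x [ 0.463  0.065 -0.884] y [0.878 0.102 0.468]
dp(now axes) [17.84  0.28  1.99] dp(after turn) [17.88  0.08  1.61] turn [ 1.06 -1.2   0.77]  q [ 0.47  0.47  0.17  2.05 -1.03  0.47  1.63]
```

>>> drive_tool(dp=[[2, 0, 0.8], [3, 0, 0.8], [3, 0, 0], [3, 0, 0], [0, 0, 0]], turn=[[0, 0, 0], [0, 0, 0], [0, 0, 0], [0, 0, 0], [0, 0, 0]])

```text
clock: 6.05
position: [0.5979, -0.2637, 0.1244]
tcp_rot: [1.341, 0.941, -0.734]
wrist_force: [-0.8, 0.5, -1.8]
finger_gap: 0.0263
```

```bash
python3 -c "
from h import *
go(loc(.0,.01,.025),.095,.5)
from workcell import bot
c=bot.camera('side');cv2.imwrite('pics/side3.png',cv2.resize(c['image'][100:250,200:400,::-1],None,fx=4,fy=4))"
```

```text
t 6.05 pos [ 0.5979 -0.2637  0.1244] gap 0.0263 F [-0.8  0.5 -1.8]
axes x [ 0.46   0.08  -0.884] y [0.877 0.113 0.466]
dp(now axes) [ 6.7  -0.24  1.44] dp(after turn) [ 6.75 -0.3   1.21] turn [ 1.68 -2.07  0.87]  q [ 0.64  0.68 -0.16  1.99 -1.1   0.23  1.72]
```

View pics/side3.png

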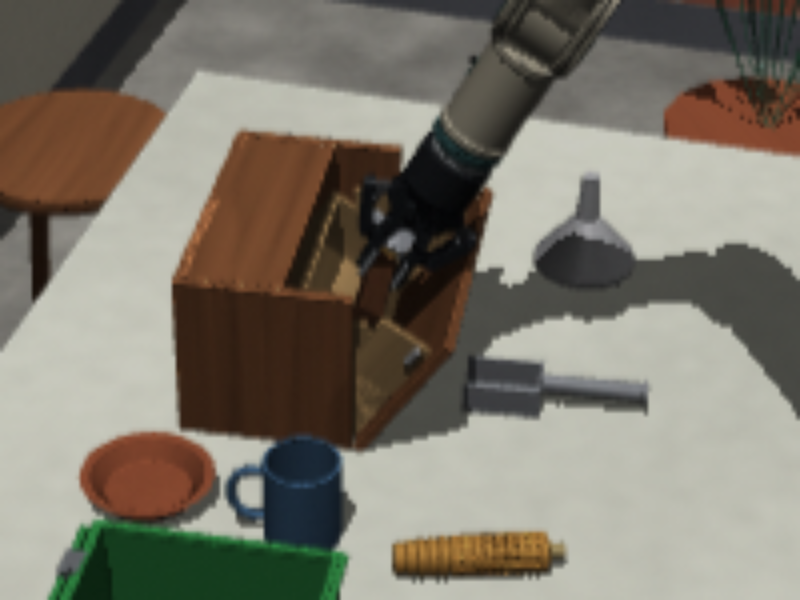

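>>> drive_tool(dp=[[0, 0, 0.6], [0, 0, 0.6], [0, 0, 0], [0, 0, 0]], turn=[[0, 0, -6], [0, 0, -6], [1, -1, 0], [0, 0, 0]])

```text
clock: 6.43
position: [0.5977, -0.2754, 0.1276]
tcp_rot: [1.291, 1.021, -0.872]
wrist_force: [-1.0, 0.6, -1.0]
finger_gap: 0.026
```

```bash
python3 -c "
from h import *
go(loc(.0,.01,.035),.095,.3)"
```

```text
t 6.43 pos [ 0.5977 -0.2754  0.1276] gap 0.026 F [-1.   0.6 -1. ]
axes x [ 0.331  0.041 -0.943] y [0.938 0.1   0.333]
dp(now axes) [6.08 0.58 0.1 ] dp(after turn) [6.05 0.83 0.04] turn [ 0.59 -0.51 -2.29]  q [ 0.34  0.69  0.24  1.88 -0.88  0.46  1.38]
```

>>> drive_tool(dp=[[2, 0.1, 0], [2, 0.1, 0], [1.8, 0.2, 0], [0.3, 0, 0], [0, 0, 0]], turn=[[0, 0, 0], [0, 0, 0], [0, 0, 0], [0, 0, 0], [0, 0, 0]])

```text
clock: 6.85
position: [0.6237, -0.2661, 0.0776]
tcp_rot: [1.295, 1.009, -0.856]
wrist_force: [0.4, -0.3, -0.4]
finger_gap: 0.0266
```

```bash
python3 -c "
from h import *
go(loc(.0,.01,.035),.095,.3)
from workcell import bot
c=bot.camera('side');cv2.imwrite('pics/side4.png',cv2.resize(c['image'][100:250,200:400,::-1],None,fx=4,fy=4))
c=bot.camera('wrist');cv2.imwrite('pics/w4.png',c['image'][:,:,::-1])"
```

```text
t 6.85 pos [ 0.6237 -0.2661  0.0776] gap 0.0266 F [ 0.4 -0.3 -0.4]
axes x [ 0.348  0.043 -0.937] y [0.931 0.102 0.351]
dp(now axes) [ 0.46 -0.29  0.72] dp(after turn) [ 0.49 -0.25  0.72] turn [ 0.8  -0.53 -3.33]  q [ 0.38  0.77  0.12  1.87 -0.96  0.34  1.46]
```

View pics/side4.png

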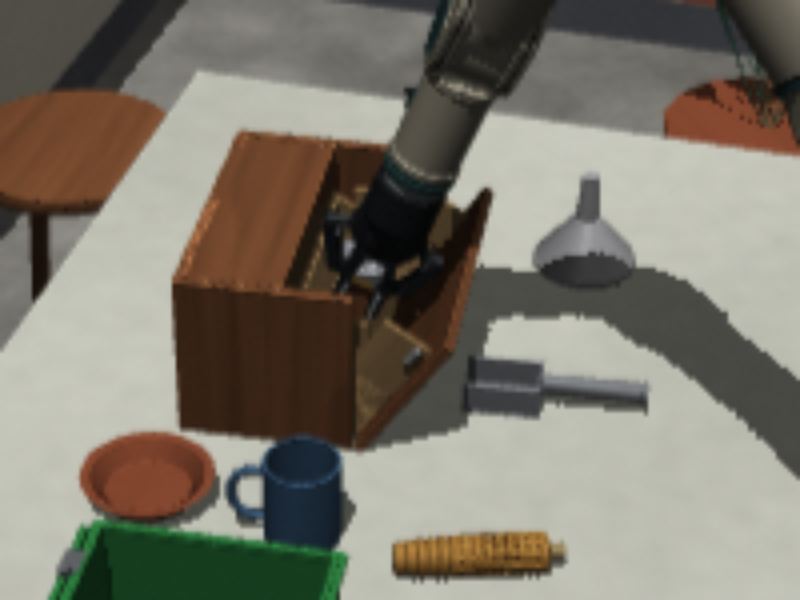

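View pics/w4.png

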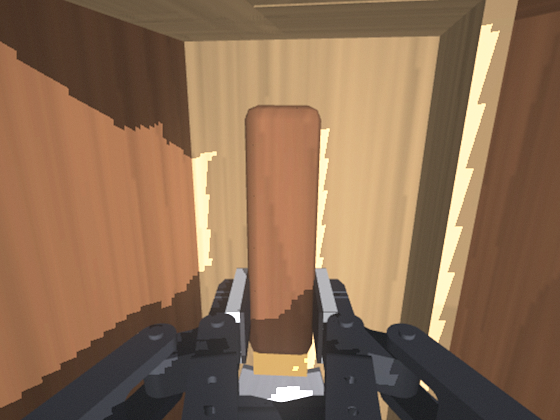

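>>> drive_tool(dp=[[0, 0, 0], [0, 0, 0], [0, 0, 0], [0, 0, 0], [-1, 0, 0], [-3, 0, 0], [-3.5, -0.5, 0], [-3.5, -0.5, 0], [-3.5, -0.5, 0], [-3.5, 0, 0], [-2, 0, 0], [0, 0, 0]], turn=[[0, 0, 0], [0, 0, 0], [0, 0, 0], [0, 0, 0], [0, 0, 0], [0, 0, 0], [0, 0, 0], [0, 0, 0], [0, 0, 0], [0, 0, 0], [0, 0, -4], [0, 0, 0]], jaw=60)

```text
clock: 7.95
position: [0.5318, -0.2799, 0.2771]
tcp_rot: [1.271, 1.05, -0.913]
wrist_force: [1.1, -0.9, 0.4]
finger_gap: 0.0514
```

```bash
python3 -c "
from h import *
go([.38,-.265,.25],-1.47)
from workcell import bot
c=bot.camera('side');cv2.imwrite('pics/side5.png',cv2.resize(c['image'][100:250,200:400,::-1],None,fx=4,fy=4))
c=bot.camera('wrist');cv2.imwrite('pics/w5.png',c['image'][:,:,::-1])"
```

```text
t 7.95 pos [ 0.5318 -0.2799  0.2771] gap 0.0514 F [ 1.1 -0.9  0.4]
axes x [ 0.287  0.031 -0.958] y [0.953 0.098 0.288]
dp(now axes) [ -1.71 -15.1   -3.03] dp(after turn) [ 2.71 -3.01 14.95] turn [ 89.38 -13.21 -13.09]  q [ 0.21  0.44  0.48  1.85 -0.59  0.76  1.13]
```

View pics/side5.png

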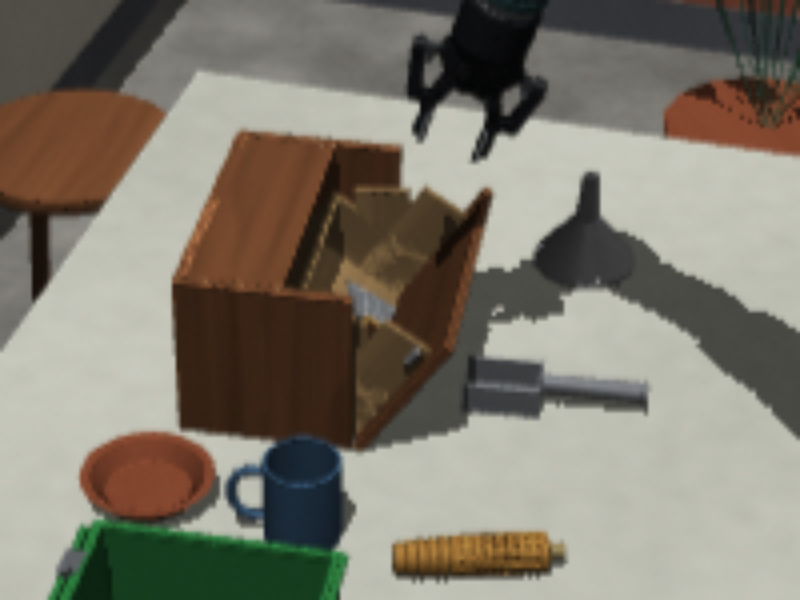

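View pics/w5.png

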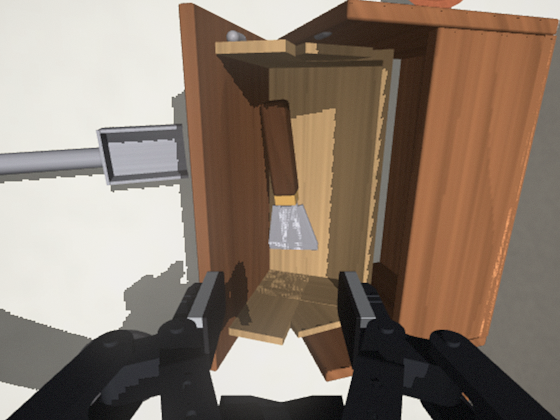

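>>> drive_tool(dp=[[0, -3, 0], [0, -4, 0], [0, -4, 0], [0, -2, 0], [0, 0, 0], [0, 0, 0], [0, 0, 0], [0, 0, 0], [0, 0, 0], [0, 0, 0], [0, 0, 0], [0, 0, 0], [0, 0, 0], [0, 0, 0], [0, 0, 0], [0, 0, 0], [0, 0, 0]], turn=[[0, 0, -5.5], [0, 0, -5.5], [0, 0, -5.5], [7, 0, 0], [7, 0, 0], [7, 0, 0], [7, 0, 0], [7, 0, 0], [7, 0, 0], [7, 0, 0], [7, 0, 0], [7, 0, 0], [7, 0, 0], [7, 0, 0], [7, 0, 0], [6, 0, 0], [0, 0, 0]], jaw=100)

```text
clock: 9.47
position: [0.3842, -0.277, 0.231]
tcp_rot: [2.169, 0.112, -2.245]
wrist_force: [0.2, -0.6, 0.7]
finger_gap: 0.0851
```

```bash
python3 -c "
from h import *
go([.38,-.265,.15],-1.47)
from workcell import bot
c=bot.camera('wrist');cv2.imwrite('pics/w6.png',c['image'][:,:,::-1]);pickle.dump(c,open('w6.pkl','wb'))"
```

```text
t 9.47 pos [ 0.3842 -0.277   0.231 ] gap 0.0851 F [ 0.2 -0.6  0.7]
axes x [-0.036  0.037 -0.999] y [ 0.063 -0.997 -0.04 ]
dp(now axes) [ 8.15 -0.9   0.07] dp(after turn) [ 8.1  -1.24  0.29] turn [-2.15  1.86  2.3 ]  q [-0.1   0.63  1.08  1.97 -0.65  1.01 -0.21]
```

View pics/w6.png

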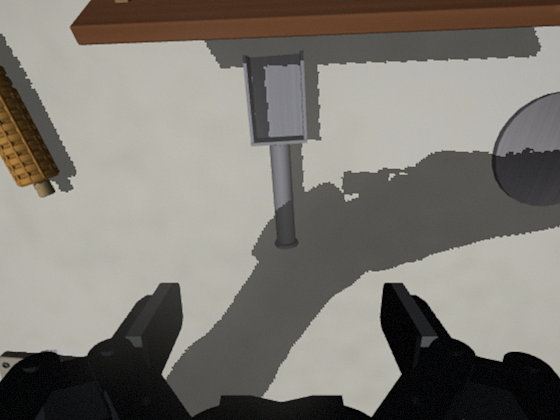

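```bash
python3 -c "
from h import *
c=pickle.load(open('w6.pkl','rb'))
a=onz(c,286,246,.026);b=onz(c,280,146,.036);e=onz(c,274,56,.036);print(a,b,e,np.linalg.norm((e-a)[:2]),np.linalg.norm((b-a)[:2]))
az=np.arctan2(*(e-a)[1::-1]);print(az)
u=np.array([np.cos(az),np.sin(az),0]);m=e-.095*u;m2=a+.09*u;g=(m+m2)/2-u*.012;print(m,m2,g,'r',np.hypot(g[0],g[1]))
print('funnel',onz(c,497,160,0),onz(c,540,205,0))
go([g[0],g[1],.012],az-np.pi/2)"
```

```text
[ 0.30672961 -0.27925944  0.026     ] [ 0.41581173 -0.26637796  0.036     ] [ 0.49342127 -0.25631521  0.036     ] 0.18809629676666476 0.10984007785018736
0.12228584236517895
[ 0.3991307  -0.26790344  0.036     ] [ 0.39605752 -0.26828113  0.026     ] [ 0.38568372 -0.26955606  0.031     ] r 0.4705447906380811
funnel [ 0.41103154 -0.49214281  0.        ] [ 0.36582529 -0.55116064  0.        ]
t 9.52 pos [ 0.384  -0.2769  0.2309] gap 0.0851 F [-0.7  0.6 -0.5]
axes x [-0.036  0.038 -0.999] y [ 0.067 -0.997 -0.04 ]
dp(now axes) [21.88  0.15 -0.94] dp(after turn) [21.89 -0.71 -0.26] turn [-3.13  1.84  2.34]  q [-0.1   0.62  1.08  1.97 -0.65  1.01 -0.21]
```

>>> drive_tool(dp=[[0, 0, 0], [2, -0.3, -0.1], [3.5, -0.3, -0.1], [3.5, 0, 0], [3.5, 0, 0], [3.5, 0, 0], [3, 0, 0], [1, 0, 0], [0, 0, 0]], turn=[[-3, 1.8, 2.3], [0, 0, 0], [0, 0, 0], [0, 0, 0], [0, 0, 0], [0, 0, 0], [0, 0, 0], [0, 0, 0], [0, 0, 0]])

```text
clock: 10.27
position: [0.3844, -0.2687, 0.0198]
tcp_rot: [2.143, 0.168, -2.142]
wrist_force: [0.2, -0.5, -0.2]
finger_gap: 0.0854
```

```bash
python3 -c "
from h import *
go([.386,-.2695,.010],.122-np.pi/2)"
```

```text
t 10.27 pos [ 0.3844 -0.2687  0.0198] gap 0.0854 F [ 0.2 -0.5 -0.2]
axes x [ 0.     0.002 -1.   ] y [ 0.153 -0.988 -0.002]
dp(now axes) [ 0.98  0.11 -0.14] dp(after turn) [ 0.98  0.1  -0.15] turn [ 1.82 -0.03  0.13]  q [ 0.22  0.83  0.51  2.17 -1.08  0.42  0.21]
```

>>> drive_tool(dp=[[0.7, 0.1, -0.1], [0.3, 0, 0], [0, 0, 0]], turn=[[1.8, 0, 0], [0, 0, 0], [0, 0, 0]])

```text
clock: 10.52
position: [0.3845, -0.2692, 0.0094]
tcp_rot: [2.158, 0.142, -2.158]
wrist_force: [-0.0, -0.2, 0.2]
finger_gap: 0.0853
```

>>> drive_tool(dp=[[0, 0, 0], [0, 0, 0], [0, 0, 0], [0, 0, 0], [0, 0, 0], [0, 0, 0], [0, 0, 0], [0, 0, 0]], turn=[[0, 0, 0], [0, 0, 0], [0, 0, 0], [0, 0, 0], [0, 0, 0], [0, 0, 0], [0, 0, 0], [0, 0, 0]], jaw=0, grip_force=110)

```text
clock: 11.18
position: [0.3861, -0.2699, 0.0128]
tcp_rot: [2.157, 0.145, -2.149]
wrist_force: [0.6, 0.1, 0.1]
finger_gap: 0.0167
```

```bash
python3 -c "
from h import *
go([.386,-.2695,.010],.122-np.pi/2)"
```

```text
t 11.18 pos [ 0.3861 -0.2699  0.0128] gap 0.0167 F [0.6 0.1 0.1]
axes x [ 0.004  0.002 -1.   ] y [ 0.132 -0.991 -0.001]
dp(now axes) [ 0.28 -0.04  0.01] dp(after turn) [ 0.28 -0.04  0.01] turn [ 0.62 -0.22  0.06]  q [ 0.25  0.84  0.46  2.17 -1.08  0.39  0.18]
```

>>> drive_tool(dp=[[-2, 0, 1], [-2, 0, 2], [-3, 0, 1], [-3.5, 0, 0], [-3.5, 0, 0], [-3.5, 0, 0], [-3.5, 0, 0], [-3.5, 0, 0], [-2, 0, 0], [0, 0, 0]], turn=[[0, 0, 0], [0, 0, 0], [0, 0, 0], [0, 0, 0], [0, 0, 0], [0, 0, 0], [0, 0, 0], [0, 0, 0], [0, 0, 0], [0, 0, 0]])

```text
clock: 12.02
position: [0.3399, -0.2745, 0.2858]
tcp_rot: [2.152, 0.151, -2.167]
wrist_force: [0.2, 0.5, -1.5]
finger_gap: 0.0168
```

```bash
python3 -c "
from h import *
go(loc(.005,-.012,.19),.095,.3)
from workcell import bot
c=bot.camera('side');cv2.imwrite('pics/side7.png',cv2.resize(c['image'][100:250,200:400,::-1],None,fx=4,fy=4))
c=bot.camera('wrist');cv2.imwrite('pics/w7.png',c['image'][:,:,::-1])"
```

```text
t 12.02 pos [ 0.3399 -0.2745  0.2858] gap 0.0168 F [ 0.2  0.5 -1.5]
axes x [-0.008  0.01  -1.   ] y [ 0.129 -0.992 -0.011]
dp(now axes) [  7.69   5.56 -20.43] dp(after turn) [13.6  17.31  4.78] turn [-87.38  12.99  14.44]  q [-0.14  0.42  1.07  2.01 -0.45  0.98 -0.28]
```

View pics/side7.png

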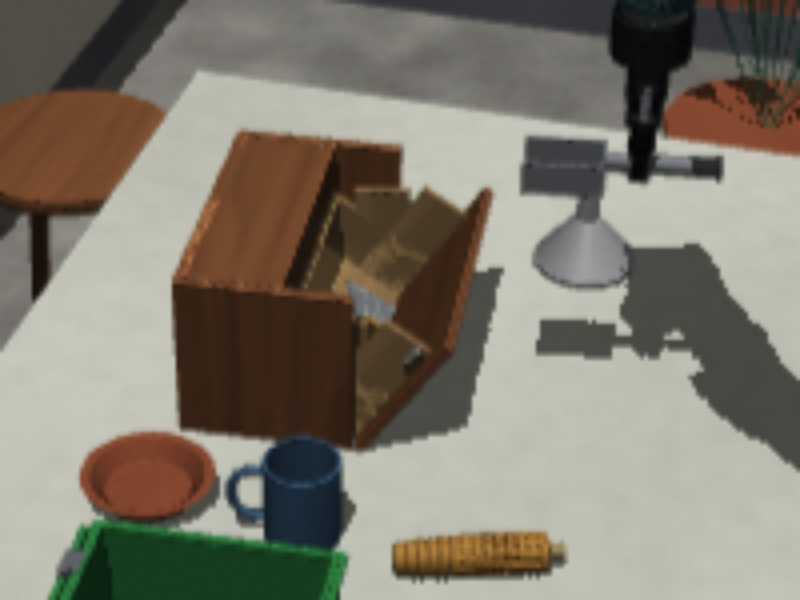

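View pics/w7.png

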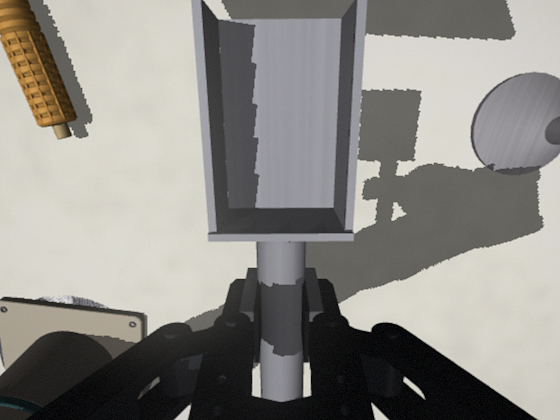

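>>> drive_tool(dp=[[0, 0, 0], [0, 0, 0], [0, 0, 0], [0, 0, 0], [0, 0, 0], [0, 0, 0], [0, 0, 0], [0, 0, 0], [0, 0, 0], [0, 0, 0], [0, 0, 0], [0, 0, 0], [0, 0, 0], [0, 0, 0]], turn=[[-5, 0, 0], [-7, 0, 0], [-7, 0, 0], [-7, 0, 0], [-7, 0, 0], [-7, 0, 0], [-7, 0, 0], [-7, 0, 0], [-7, 0, 0], [-7, 0, 0], [-7, 0, 0], [-7, 0, 0], [-5, 0, 0], [0, 0, 0]])

```text
clock: 13.28
position: [0.3258, -0.2567, 0.2568]
tcp_rot: [1.129, 1.337, -1.134]
wrist_force: [-0.5, 0.3, -1.1]
finger_gap: 0.0164
```

```bash
python3 -c "
from h import *
go(loc(.005,-.012,.20),.095,.3)"
```

```text
t 13.28 pos [ 0.3258 -0.2567  0.2568] gap 0.0164 F [-0.5  0.3 -1.1]
axes x [-0.055  0.044 -0.998] y [ 0.991  0.121 -0.049]
dp(now axes) [ 2.72 21.26  7.39] dp(after turn) [10.23 19.1   6.68] turn [ 1.03 -3.05 20.04]  q [ 0.16  0.34  0.59  2.05 -0.24  0.89  1.01]
```

>>> drive_tool(dp=[[0, 1, 0.5], [0, 3.5, 1.5], [0, 3.5, 1.5], [0, 3.5, 1.5], [0, 3.5, 1.5], [1, 3, 0.5], [1, 1.5, 0], [0, 0, 0]], turn=[[1, -3, 3], [0, 0, 0], [0, 0, 0], [0, 0, 5.5], [0, 0, 5.5], [0, 0, 5.5], [0, 0, 0], [0, 0, 0]])

```text
clock: 13.95
position: [0.524, -0.2999, 0.2294]
tcp_rot: [1.303, 1.061, -0.938]
wrist_force: [1.0, 0.6, -1.0]
finger_gap: 0.0166
```

```bash
python3 -c "
from h import *
go(loc(.0,-.012,.06),.095,.3)
from workcell import bot
c=bot.camera('side');cv2.imwrite('pics/side8.png',cv2.resize(c['image'][100:250,200:400,::-1],None,fx=4,fy=4))
c=bot.camera('wrist');cv2.imwrite('pics/w8.png',c['image'][:,:,::-1])"
```

```text
t 13.95 pos [ 0.524  -0.2999  0.2294] gap 0.0166 F [ 1.   0.6 -1. ]
axes x [ 0.271  0.045 -0.961] y [0.96  0.063 0.274]
dp(now axes) [15.47  4.8   0.67] dp(after turn) [15.59  4.43  0.5 ] turn [-1.64 -1.1   1.29]  q [ 0.33  0.5   0.38  1.87 -0.62  0.69  1.17]
```

View pics/side8.png

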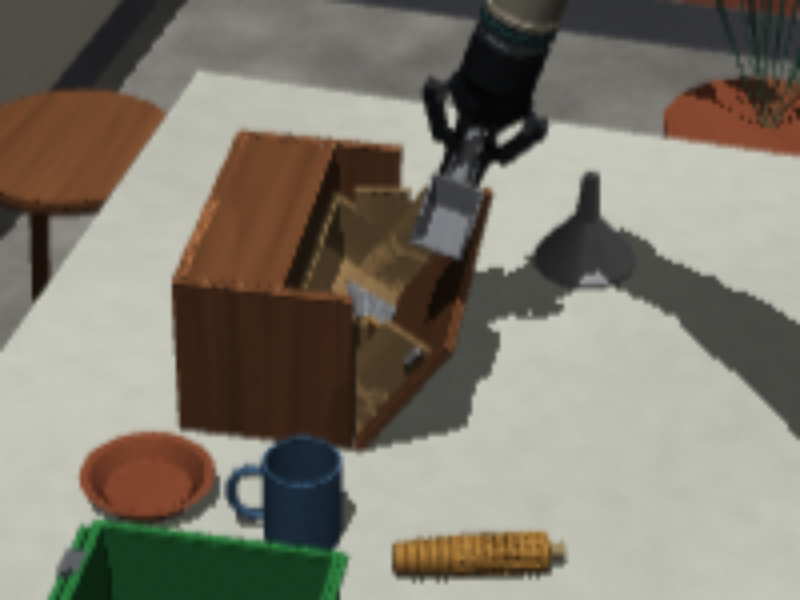

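View pics/w8.png

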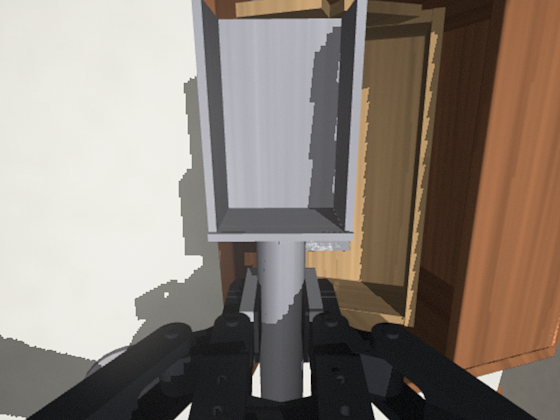

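>>> drive_tool(dp=[[0, 2, 0.2], [0, 2, 0.2], [2, 0.6, 0.2], [3, 0, 0], [3, 0, 0], [0, 0, 0]], turn=[[-1.6, -1.1, 1.3], [0, 0, 0], [0, 0, 0], [0, 0, 0], [0, 0, 0], [0, 0, 0]])

```text
clock: 14.55
position: [0.5895, -0.3014, 0.1646]
tcp_rot: [1.278, 1.035, -0.921]
wrist_force: [-0.8, 0.9, -1.5]
finger_gap: 0.0163
```

```bash
python3 -c "
from h import *
go(loc(.0,-.012,.05),.095,.3)
from workcell import bot
c=bot.camera('side');cv2.imwrite('pics/side9.png',cv2.resize(c['image'][100:250,200:400,::-1],None,fx=4,fy=4))
c=bot.camera('wrist');cv2.imwrite('pics/w9.png',c['image'][:,:,::-1])"
```

```text
t 14.55 pos [ 0.5895 -0.3014  0.1646] gap 0.0163 F [-0.8  0.9 -1.5]
axes x [ 0.293  0.023 -0.956] y [0.952 0.086 0.293]
dp(now axes) [ 8.45  0.4  -0.31] dp(after turn) [ 8.45  0.38 -0.27] turn [-0.27  0.31  0.13]  q [ 0.33  0.65  0.3   1.81 -0.7   0.57  1.21]
```

View pics/side9.png

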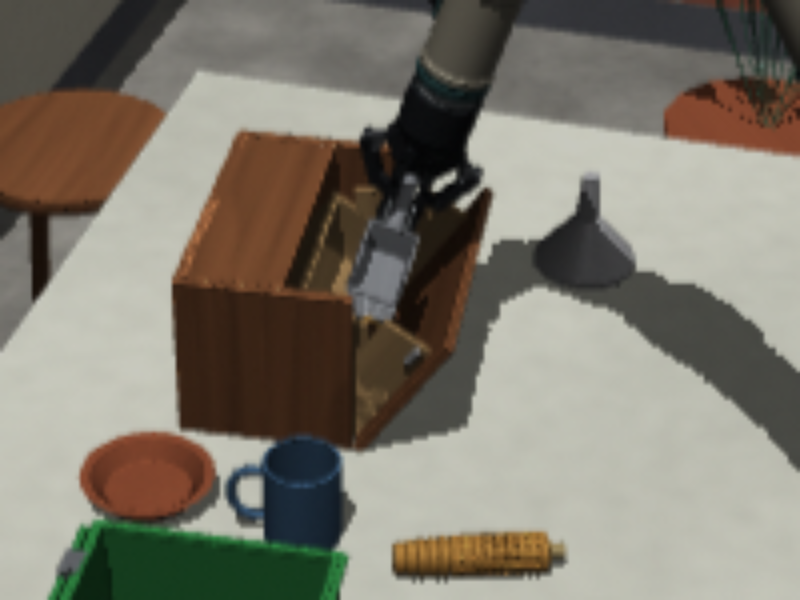

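View pics/w9.png

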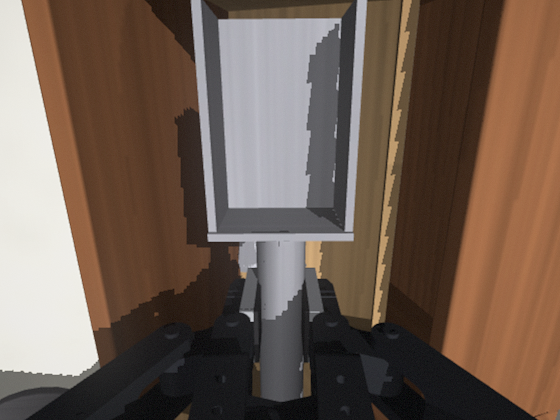

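>>> drive_tool(dp=[[2, 0, -0.1], [2, 0, -0.1], [2, 0, -0.1], [1, 0, 0], [0, 0, 0]], turn=[[0, 0, 0], [0, 0, 0], [0, 0, 0], [0, 0, 0], [0, 0, 0]])

```text
clock: 15.07
position: [0.6133, -0.306, 0.1121]
tcp_rot: [1.276, 1.009, -0.92]
wrist_force: [-0.2, -1.0, -1.9]
finger_gap: 0.0165
```

```bash
python3 -c "
from h import *
go(loc(.0,-.012,.05),.095,.3)
from workcell import bot
c=bot.camera('side');cv2.imwrite('pics/side10.png',cv2.resize(c['image'][100:250,200:400,::-1],None,fx=4,fy=4))
c=bot.camera('wrist');cv2.imwrite('pics/w10.png',c['image'][:,:,::-1])"
```

```text
t 15.07 pos [ 0.6133 -0.306   0.1121] gap 0.0165 F [-0.2 -1.  -1.9]
axes x [ 0.309  0.006 -0.951] y [0.948 0.084 0.308]
dp(now axes) [ 2.72 -0.34 -1.02] dp(after turn) [ 2.75 -0.3  -0.96] turn [-0.39  1.32 -0.77]  q [ 0.36  0.73  0.23  1.8  -0.77  0.45  1.26]
```

View pics/side10.png

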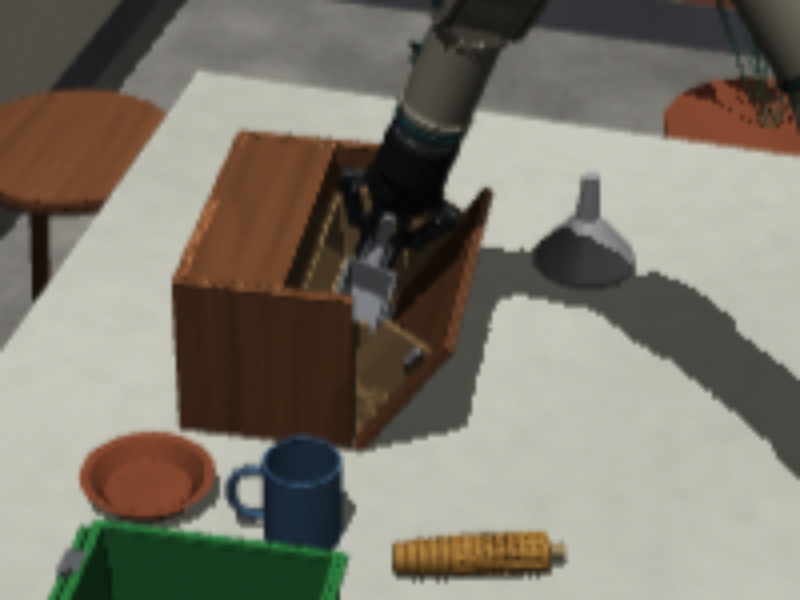

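View pics/w10.png

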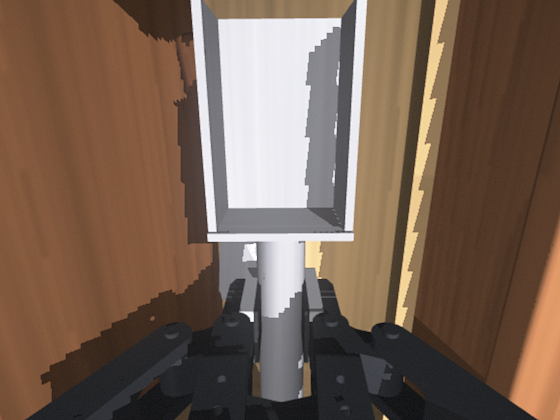

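>>> drive_tool(dp=[[1.2, 0, -0.5], [1.2, 0, -0.4], [0, 0, 0]], turn=[[0, 0, 0], [0, 0, 0], [0, 0, 0]])

```text
clock: 15.42
position: [0.6219, -0.2991, 0.0936]
tcp_rot: [1.275, 1.0, -0.919]
wrist_force: [-0.8, 0.8, -1.7]
finger_gap: 0.0166
```

>>> drive_tool(dp=[[0, 0, 0], [0, 0, 0], [0, 0, 0], [0, 0, 0], [-1, 0, 0], [-3, 0, 0], [-3.5, -0.3, 0], [-3.5, -0.3, 0], [-3.5, -0.3, 0], [-3.5, 0, 0], [-2, 0, 0], [0, 0, 0]], turn=[[0, 0, 0], [0, 0, 0], [0, 0, 0], [0, 0, 0], [0, 0, 0], [0, 0, 0], [0, 0, 0], [0, 0, 0], [0, 0, 0], [0, 0, 0], [0, 0, 0], [0, 0, 0]], jaw=55)

```text
clock: 16.42
position: [0.545, -0.3017, 0.2942]
tcp_rot: [1.28, 0.995, -0.92]
wrist_force: [0.4, -0.3, 0.1]
finger_gap: 0.0471
```

```bash
python3 -c "
from h import *
go([.42,.01,.25],-1.24)
from workcell import bot
c=bot.camera('side');cv2.imwrite('pics/side11.png',cv2.resize(c['image'][100:250,200:400,::-1],None,fx=4,fy=4))
c=bot.camera('wrist');cv2.imwrite('pics/w11.png',c['image'][:,:,::-1])"
```

```text
t 16.42 pos [ 0.545  -0.3017  0.2942] gap 0.0471 F [ 0.4 -0.3  0.1]
axes x [ 0.319 -0.    -0.948] y [0.945 0.079 0.318]
dp(now axes) [  0.2  -10.76 -32.12] dp(after turn) [  4.42 -33.54   1.69] turn [ 74.85 -10.97 -16.73]  q [ 0.25  0.43  0.45  1.81 -0.56  0.75  1.09]
```

View pics/side11.png

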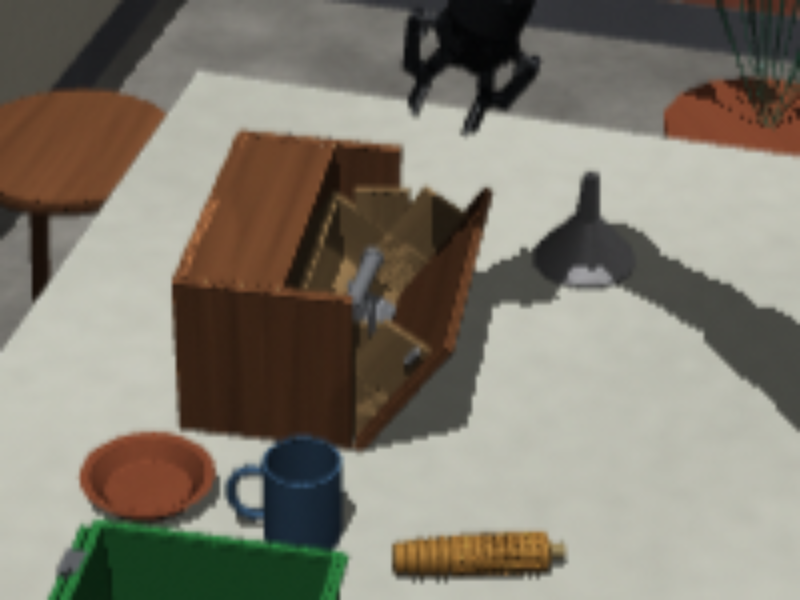

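View pics/w11.png

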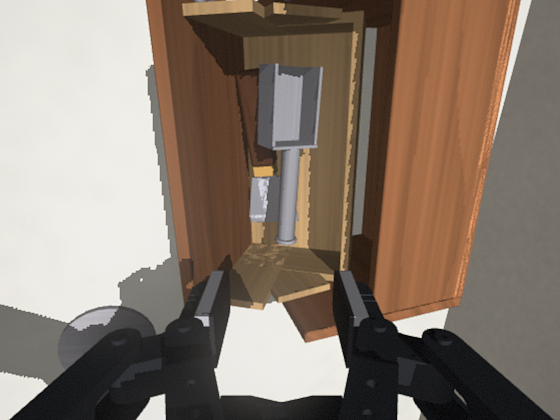

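>>> drive_tool(dp=[[0, -3, 0], [0, -4, 0], [0, -4, 0], [0, -2, 0], [2, 0, 0], [3, 0, 0], [3, 0, 0], [0, 0, 0]], turn=[[0, 0, -6], [0, 0, -6], [0, 0, 0], [0, 0, 0], [0, 0, 0], [0, 0, 0], [0, 0, 0], [0, 0, 0]], jaw=0, grip_force=40)

```text
clock: 17.18
position: [0.4194, -0.3053, 0.1754]
tcp_rot: [1.184, 1.174, -1.086]
wrist_force: [-1.2, -0.3, 0.1]
finger_gap: 0.0002
```

```bash
python3 -c "
from h import *
go([.44,-.298,.115],.095,.1)"
```

```text
t 17.18 pos [ 0.4194 -0.3053  0.1754] gap 0.0002 F [-1.2 -0.3  0.1]
axes x [ 0.091 -0.005 -0.996] y [0.992 0.083 0.091]
dp(now axes) [ 6.19  1.56 -0.63] dp(after turn) [ 6.22  1.51 -0.53] turn [-0.67  0.79  0.53]  q [ 0.3   0.53  0.46  2.02 -0.49  0.62  1.17]
```

>>> drive_tool(dp=[[2, 0, -0.3], [2.5, 0.5, -0.3], [1.3, 1, 0], [0, 2, 0], [0, 1.5, 0], [0, 1, 0], [0, 1, 0], [0, 1, 0]], turn=[[0, 0, 0], [0, 0, 0], [0, 0, 0], [0, 0, 0], [0, 0, 0], [0, 0, 0], [0, 0, 0], [0, 0, 0]])

```text
clock: 17.85
position: [0.5004, -0.2904, 0.1192]
tcp_rot: [1.187, 1.191, -1.096]
wrist_force: [-3.3, -1.1, 1.9]
finger_gap: 0.0001
```

```bash
python3 -c "
from h import *
go([.569,-.288,.14],.095,.1)
from workcell import bot
c=bot.camera('side');cv2.imwrite('pics/side12.png',cv2.resize(c['image'][100:250,200:400,::-1],None,fx=4,fy=4))"
```

```text
t 17.85 pos [ 0.5004 -0.2904  0.1192] gap 0.0001 F [-3.3 -1.1  1.9]
axes x [ 0.075  0.005 -0.997] y [0.994 0.078 0.075]
dp(now axes) [-1.56  7.    0.3 ] dp(after turn) [-1.39  7.03  0.41] turn [-0.95  0.16  1.42]  q [ 0.23  0.69  0.42  1.89 -0.55  0.61  1.09]
```

View pics/side12.png

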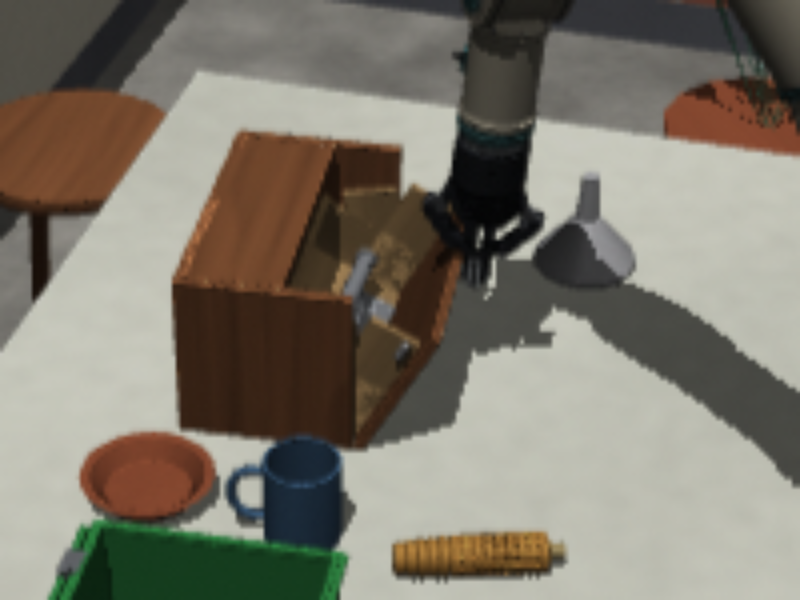

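>>> drive_tool(dp=[[-0.6, 0.7, 0], [-0.5, 1, 0], [-0.5, 1, 0], [-0.5, 1, 0], [-0.3, 1, 0], [-0.3, 1, 0], [0, 0.5, 0]], turn=[[0, 0, 0], [0, 0, 0], [0, 0, 0], [0, 0, 0], [0, 0, 0], [0, 0, 0], [0, 0, 0]])

```text
clock: 18.48
position: [0.5646, -0.2849, 0.1562]
tcp_rot: [1.189, 1.189, -1.095]
wrist_force: [-3.3, 0.0, -0.8]
finger_gap: 0.0
```

```bash
python3 -c "
from h import *
go([.569,-.288,.14],.095,.1)
from workcell import bot
c=bot.camera('side');cv2.imwrite('pics/side13.png',cv2.resize(c['image'][100:250,200:400,::-1],None,fx=4,fy=4))"
```

```text
t 18.48 pos [ 0.5646 -0.2849  0.1562] gap 0.0 F [-3.3  0.  -0.8]
axes x [ 0.077  0.004 -0.997] y [0.994 0.077 0.077]
dp(now axes) [1.65 0.28 0.34] dp(after turn) [1.66 0.24 0.35] turn [-1.02  0.17  1.31]  q [ 0.15  0.71  0.48  1.72 -0.51  0.77  0.97]
```

View pics/side13.png

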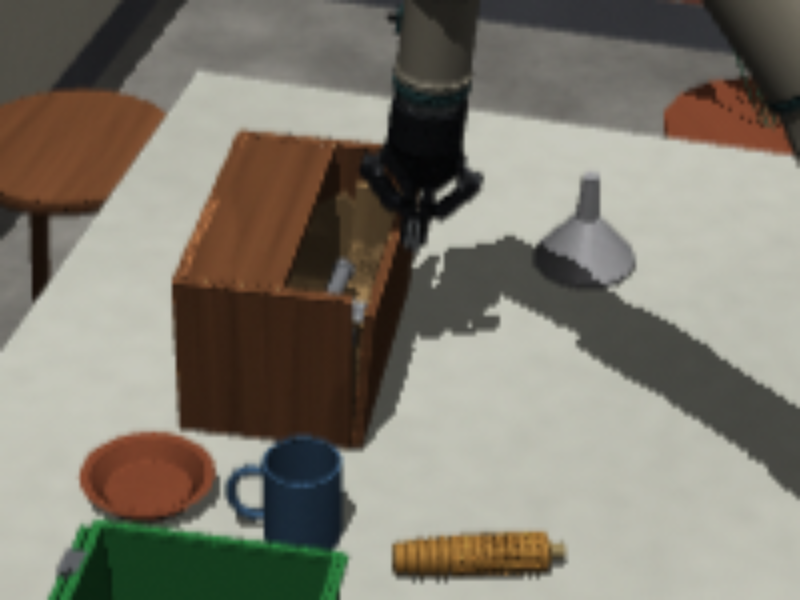

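>>> drive_tool(dp=[[0.5, 1, 0], [0.3, 1, 0], [0, 0.8, 0], [0, 0.6, 0]], turn=[[0, 0, 0], [0, 0, 0], [0, 0, 0], [0, 0, 0]])

```text
clock: 18.87
position: [0.5763, -0.2856, 0.1496]
tcp_rot: [1.184, 1.22, -1.126]
wrist_force: [-8.5, 0.2, 5.0]
finger_gap: 0.0
```

>>> drive_tool(dp=[[0, 0.6, 0], [0, 0.6, 0]], turn=[[0, 0, 0], [0, 0, 0]])

```text
clock: 19.03
position: [0.5761, -0.286, 0.149]
tcp_rot: [1.183, 1.237, -1.142]
wrist_force: [-13.3, 0.4, 7.5]
finger_gap: 0.0
```

```bash
python3 -c "
from h import *
go([.58,-.288,.15],.095,.1)
from workcell import bot
c=bot.camera('side');cv2.imwrite('pics/side14.png',cv2.resize(c['image'][100:250,200:400,::-1],None,fx=4,fy=4,interpolation=cv2.INTER_CUBIC))"
```

```text
t 19.03 pos [ 0.5761 -0.286   0.149 ] gap 0.0 F [-13.3   0.4   7.5]
axes x [ 0.018  0.017 -1.   ] y [0.998 0.063 0.019]
dp(now axes) [-0.1   0.38  0.22] dp(after turn) [-0.07  0.38  0.24] turn [-1.88 -0.78  4.65]  q [ 0.14  0.76  0.5   1.63 -0.49  0.87  0.91]
```

View pics/side14.png

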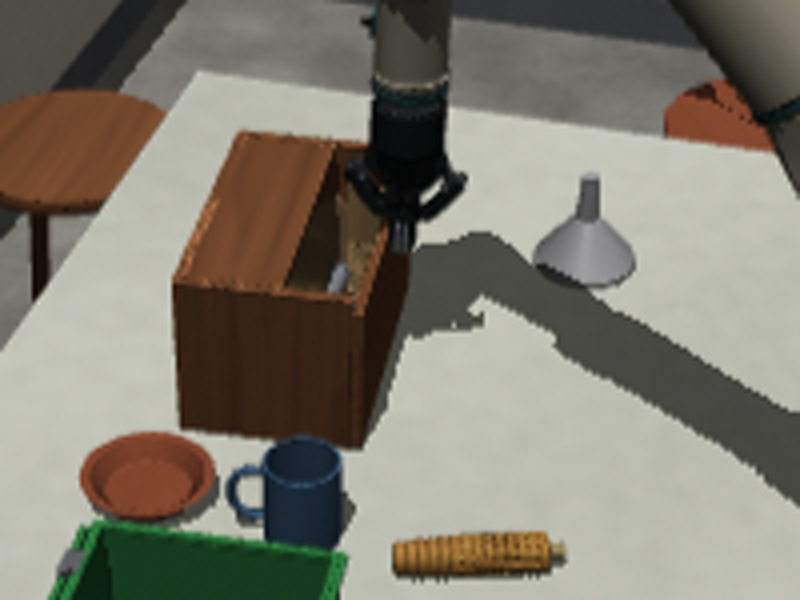

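>>> drive_tool(dp=[[-0.8, -0.3, 0], [-0.3, 0, 0], [0, 0.8, 0], [0, 1, 0], [0, 1.2, 0]], turn=[[0, 0, 3], [0, 0, 0], [0, 0, 0], [0, 0, 0], [0, 0, 0]])

```text
clock: 19.5
position: [0.5775, -0.2876, 0.1593]
tcp_rot: [1.203, 1.236, -1.139]
wrist_force: [-36.9, 1.1, 21.7]
finger_gap: -0.0002
```

>>> drive_tool(dp=[[0, 1.6, 0], [0, 1.6, 0]], turn=[[0, 0, 0], [0, 0, 0]])

```text
clock: 19.67
position: [0.5767, -0.2891, 0.1584]
tcp_rot: [1.191, 1.289, -1.186]
wrist_force: [-36.3, 1.5, 19.9]
finger_gap: -0.0001
```

```bash
python3 -c "
from h import *
go([.58,-.288,.15],.095,.1)
from workcell import bot
c=bot.camera('side');cv2.imwrite('pics/side15.png',cv2.resize(c['image'][120:220,230:330,::-1],None,fx=6,fy=6,interpolation=cv2.INTER_CUBIC))"
```

```text
t 19.67 pos [ 0.5767 -0.2891  0.1584] gap -0.0001 F [-36.3   1.5  19.9]
axes x [-0.04   0.042 -0.998] y [ 0.998  0.043 -0.038]
dp(now axes) [ 0.83  0.37 -0.06] dp(after turn) [ 0.87  0.26 -0.08] turn [-3.18 -2.38  7.85]  q [ 0.14  0.79  0.53  1.55 -0.46  0.98  0.86]
```

View pics/side15.png

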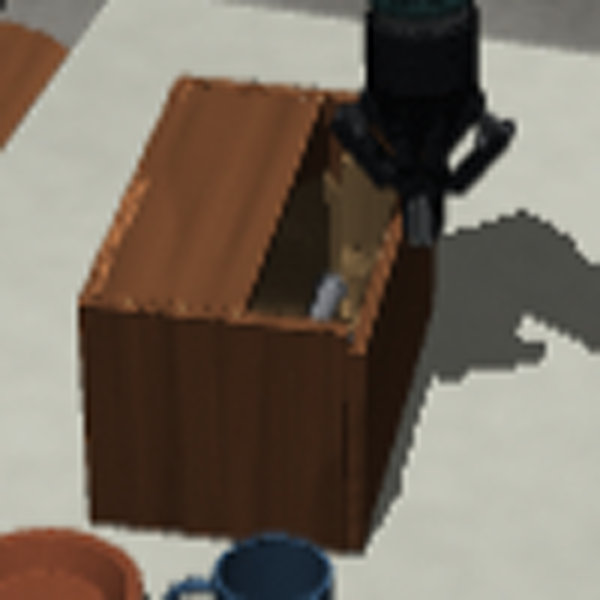

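>>> drive_tool(dp=[[0, -1.5, 0], [0, -3, 0], [-2, -3, 0], [-3.5, -1, 0], [-3.5, 0, 0], [-3, 0, 0], [0, 0, 0]], turn=[[0, 0, 0], [0, 0, 0], [0, 0, 0], [0, 0, 0], [0, 0, 0], [0, 0, 0], [0, 0, 0]])

```text
clock: 20.3
position: [0.4969, -0.2973, 0.2828]
tcp_rot: [1.181, 1.304, -1.199]
wrist_force: [0.8, -0.2, 1.1]
finger_gap: 0.0001
```

```bash
python3 -c "
from h import *
go([.422,.0125,.25],-1.243)
from workcell import bot
c=bot.camera('side');cv2.imwrite('pics/side16.png',cv2.resize(c['image'][120:220,230:330,::-1],None,fx=6,fy=6,interpolation=cv2.INTER_CUBIC))
c=bot.camera('wrist');cv2.imwrite('pics/w16.png',c['image'][:,:,::-1]);pickle.dump(c,open('w16.pkl','wb'))"
```

```text
t 20.3 pos [ 0.4969 -0.2973  0.2828] gap 0.0001 F [ 0.8 -0.2  1.1]
axes x [-0.059  0.042 -0.997] y [ 0.997  0.044 -0.057]
dp(now axes) [  5.02  -5.92 -31.09] dp(after turn) [  3.28 -31.75  -2.88] turn [73.64 -0.12  4.44]  q [ 0.13  0.57  0.61  1.6  -0.34  1.15  0.87]
```

View pics/side16.png

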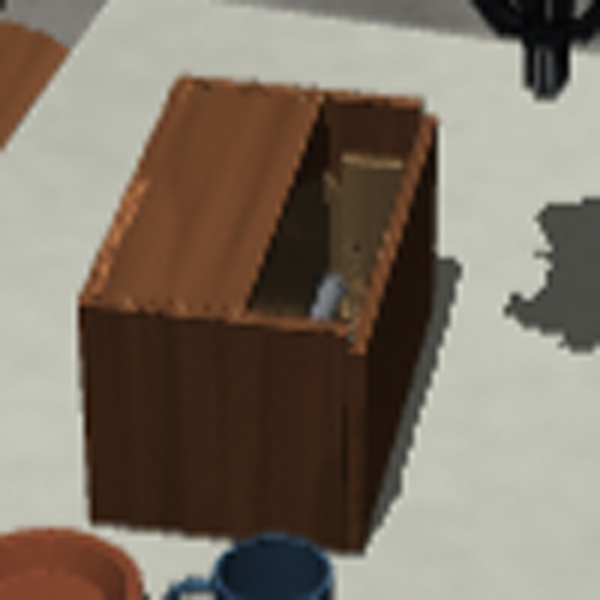

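View pics/w16.png

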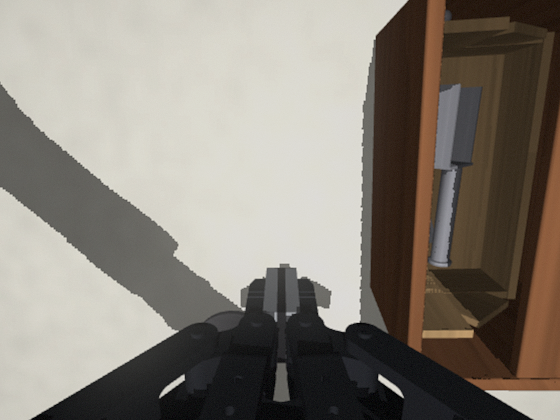

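```bash
python3 -c "
from h import *
d=pickle.load(open('cam0.pkl','rb'));s=d['side']
for th in(0,.05,.1):
  for y in(.151,-.151):
    p=O+.002*zh+(-.168*np.sin(th)-.012*np.cos(th))*xh+(.168*np.cos(th)-.012*np.sin(th))*zh+y*yh
    q=proj(s,p);print(th,y,((q-[230,120])*6).round(0))
print('carc top front', [((proj(s,O+y*yh+.185*zh)-[230,120])*6).round() for y in(.151,-.151)])
"
```

```text
0 0.151 [369. 351.]
0 -0.151 [442. 115.]
0.05 0.151 [382. 353.]
0.05 -0.151 [453. 117.]
0.1 0.151 [394. 356.]
0.1 -0.151 [465. 120.]
carc top front [array([351., 330.]), array([426.,  95.])]
```

```bash
python3 -c "
from h import *
d=pickle.load(open('cam0.pkl','rb'));s=d['side']
print('mug rim right/left/near',onz(s,190+382/4,125+358/4,.092),onz(s,190+304/4,125+358/4,.092),onz(s,190+343/4,125+382/4,.092))
"
```

```text
mug rim right/left/near [ 0.55698782 -0.00859486  0.092     ] [0.62798131 0.01207898 0.092     ] [0.58214098 0.03604591 0.092     ]
```

>>> drive_tool(dp=[[0, 0, -2], [0, -0.5, -3.8], [0, -0.5, -3.8], [0, -0.5, -3.8], [0, -0.5, -3.8], [0, -0.5, -3.8], [0, -0.5, -3.8], [0, 0, -3.8], [0, 0, -2.5], [0, 0, 0], [0, 0, 0], [0, 0, 0], [0, 0, 0], [0, 0, 0], [0, 0, 0], [0, 0, 0], [0, 0, 0], [0, 0, 0], [0, 0, 0], [0, 0, 0]], turn=[[0, -2, 3], [0, 0, 0], [0, 0, 0], [0, 0, 0], [0, 0, 0], [0, 0, 0], [0, 0, 0], [0, 0, 0], [0, 0, 0], [7, 0, 0], [7, 0, 0], [7, 0, 0], [7, 0, 0], [7, 0, 0], [7, 0, 0], [7, 0, 0], [7, 0, 0], [7, 0, 0], [7, 0, 0], [3, 0, 0]], jaw=100)

```text
clock: 22.07
position: [0.4475, 0.0474, 0.2562]
tcp_rot: [2.0, 0.333, -2.103]
wrist_force: [-0.3, -0.3, -0.5]
finger_gap: 0.0852
```

```bash
python3 -c "
from h import *
go([.446,.0205,.12],-1.243)
from workcell import bot
c=bot.camera('wrist');cv2.imwrite('pics/w17.png',c['image'][:,:,::-1]);pickle.dump(c,open('w17.pkl','wb'))"
```

```text
t 22.07 pos [0.4475 0.0474 0.2562] gap 0.0852 F [-0.3 -0.3 -0.5]
axes x [-0.05  -0.003 -0.999] y [ 0.311 -0.95  -0.013]
dp(now axes) [13.62  2.68  0.32] dp(after turn) [13.62  2.5   1.01] turn [-0.63  2.77  0.74]  q [-0.84  0.5   1.    1.99 -0.5   0.98 -0.84]
```

View pics/w17.png

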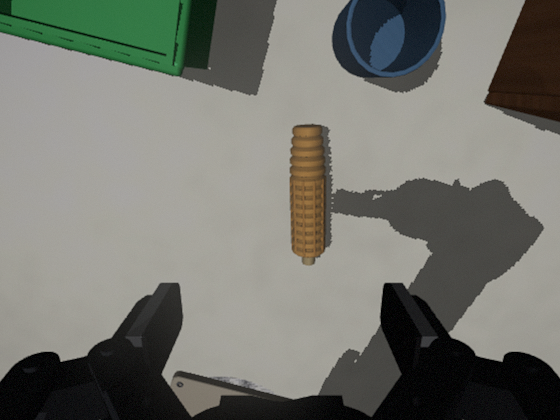

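```bash
python3 -c "
from h import *
c=pickle.load(open('w17.pkl','rb'))
a=onz(c,307,128,.03);b=onz(c,308,253,.03);print(a,b,np.linalg.norm(a-b))
u=(a-b)/np.linalg.norm(a-b);az=np.arctan2(u[1],u[0]);g=(a+b)/2+.022*u;print(az,g)
go([g[0],g[1],.01],az-np.pi/2)"
```

```text
[0.49492153 0.03800364 0.03      ] [ 0.3608382  -0.01123293  0.03      ] 0.14283758968642082
0.35192253604803275 [0.44853152 0.02096882 0.03      ]
t 22.12 pos [0.4474 0.0477 0.2559] gap 0.0855 F [ 0.   0.8 -0.5]
axes x [-0.051 -0.003 -0.999] y [ 0.311 -0.95  -0.013]
dp(now axes) [24.56  2.88 -0.48] dp(after turn) [24.59  2.55  0.81] turn [-2.    2.8   0.77]  q [-0.84  0.5   1.    1.99 -0.5   0.98 -0.84]
```

>>> drive_tool(dp=[[2, 1, 0], [3.5, 1, 0], [3.5, 0.8, 0], [3.5, 0, 0], [3.5, 0, 0], [3.5, 0, 0], [2.5, 0, 0], [0.5, 0, 0], [0, 0, 0]], turn=[[-2, 0, 0], [0, 0, 0], [0, 0, 0], [0, 0, 0], [0, 0, 0], [0, 0, 0], [0, 0, 0], [0, 0, 0], [0, 0, 0]])

```text
clock: 22.87
position: [0.4468, 0.024, 0.0141]
tcp_rot: [1.956, 0.387, -2.076]
wrist_force: [0.3, 0.0, 0.4]
finger_gap: 0.0853
```

```bash
python3 -c "
from h import *
go([.4485,.021,.01],.352-np.pi/2)"
```

```text
t 22.87 pos [0.4468 0.024  0.0141] gap 0.0853 F [0.3 0.  0.4]
axes x [-0.058 -0.008 -0.998] y [ 0.368 -0.93  -0.014]
dp(now axes) [ 0.41  0.35 -0.07] dp(after turn) [ 0.41  0.34 -0.05] turn [1.43 3.27 0.74]  q [-0.44  0.84  0.49  2.18 -0.98  0.43 -0.33]
```

>>> drive_tool(dp=[[0.4, 0.3, 0], [0, 0, 0], [0, 0, 0], [0, 0, 0], [0, 0, 0], [0, 0, 0], [0, 0, 0], [0, 0, 0]], turn=[[0, 0, 0], [0, 0, 0], [0, 0, 0], [0, 0, 0], [0, 0, 0], [0, 0, 0], [0, 0, 0], [0, 0, 0]], jaw=0, grip_force=80)

```text
clock: 23.53
position: [0.4525, 0.022, 0.0151]
tcp_rot: [1.963, 0.389, -2.062]
wrist_force: [-0.1, -0.2, -1.3]
finger_gap: 0.0378
```

>>> drive_tool(dp=[[-2, 0, 0], [-3, 0, 0], [-3.5, 0, 0], [-3.5, 0, 0], [-3.5, 0, 0], [-3.5, 0, 0], [-3.5, 0, 0], [-2, 0, 0], [0, 0, 0]], turn=[[0, 0, 0], [0, 0, 0], [0, 0, 0], [0, 0, 0], [0, 0, 0], [0, 0, 0], [0, 0, 0], [0, 0, 0], [0, 0, 0]])

```text
clock: 24.28
position: [0.4622, 0.0237, 0.27]
tcp_rot: [1.956, 0.388, -2.072]
wrist_force: [1.0, 0.7, -1.8]
finger_gap: 0.038
```

```bash
python3 -c "
from h import *
go([.60,.29,.25],.352-np.pi/2)
from workcell import bot
c=bot.camera('side');cv2.imwrite('pics/side18.png',c['image'][:,:,::-1])"
```

```text
t 24.28 pos [0.4622 0.0237 0.27  ] gap 0.038 F [ 1.   0.7 -1.8]
axes x [-0.056 -0.009 -0.998] y [ 0.37  -0.929 -0.013]
dp(now axes) [  1.   -19.62 -22.74] dp(after turn) [  2.   -20.24 -22.12] turn [1.55 3.16 0.67]  q [-0.78  0.5   0.99  1.94 -0.47  1.02 -0.76]
```

View pics/side18.png

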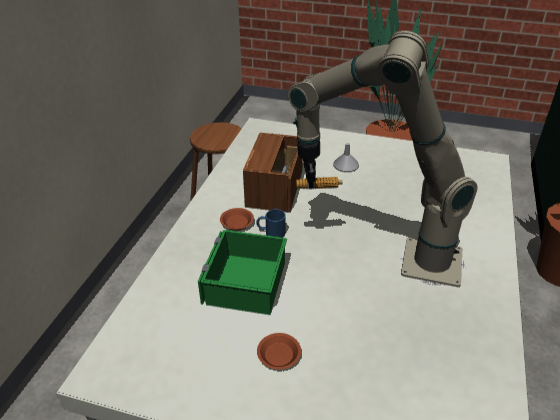

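>>> drive_tool(dp=[[0, -1.1, -1.4], [0, -2.2, -2.8], [0, -2.2, -2.8], [0, -2.2, -2.8], [0, -2.2, -2.8], [0, -2.2, -2.8], [0, -2.2, -2.8], [0, -2.2, -2.8], [0, -2.2, -2.8], [0, -1.1, -1.6], [0, 0, 0]], turn=[[0, 0, 0], [0, 0, 0], [0, 0, 0], [0, 0, 0], [0, 0, 0], [0, 0, 0], [0, 0, 0], [0, 0, 0], [0, 0, 0], [0, 0, 0], [0, 0, 0]])

```text
clock: 25.25
position: [0.6187, 0.3128, 0.2314]
tcp_rot: [1.929, 0.39, -2.115]
wrist_force: [-0.1, 0.6, -1.9]
finger_gap: 0.0381
```

```bash
python3 -c "
from h import *
go([.627,.30,.05],.352-np.pi/2)
from workcell import bot
c=bot.camera('wrist');cv2.imwrite('pics/w19.png',c['image'][:,:,::-1])"
```

```text
t 25.25 pos [0.6187 0.3128 0.2314] gap 0.0381 F [-0.1  0.6 -1.9]
axes x [-0.091 -0.005 -0.996] y [ 0.36  -0.932 -0.028]
dp(now axes) [18.    2.   -1.88] dp(after turn) [18.14  1.49 -0.34] turn [1.03 4.97 1.55]  q [-0.88  0.88  0.86  1.3  -0.66  1.34 -1.21]
```

View pics/w19.png

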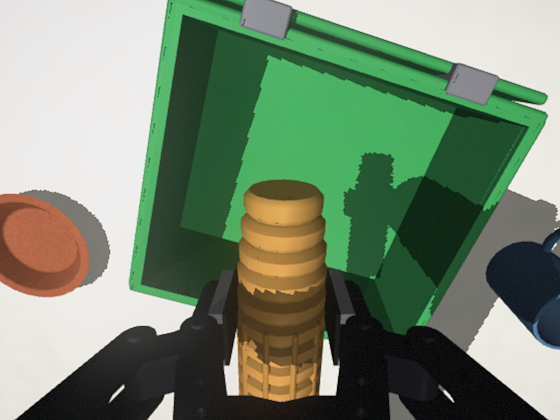

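>>> drive_tool(dp=[[0, 0.7, 0], [3, 0.7, -0.3], [3.5, 0.2, 0], [3.5, 0, 0], [3.5, 0, 0], [2.5, 0, 0], [0.5, 0, 0], [0, 0, 0]], turn=[[1, 5, 1.5], [0, 0, 0], [0, 0, 0], [0, 0, 0], [0, 0, 0], [0, 0, 0], [0, 0, 0], [0, 0, 0]])

```text
clock: 25.97
position: [0.6229, 0.2822, 0.0526]
tcp_rot: [2.033, 0.336, -2.037]
wrist_force: [5.1, 2.6, 0.1]
finger_gap: 0.0383
```

```bash
python3 -c "
from h import *
go([.627,.30,.05],.352-np.pi/2)
from workcell import bot
c=bot.camera('side');cv2.imwrite('pics/side20.png',cv2.resize(c['image'][200:330,170:330,::-1],None,fx=4,fy=4))"
```

```text
t 25.97 pos [0.6229 0.2822 0.0526] gap 0.0383 F [5.1 2.6 0.1]
axes x [-0.   -0.01 -1.  ] y [ 0.33  -0.944  0.009]
dp(now axes) [ 0.25 -1.54 -0.98] dp(after turn) [ 0.26 -1.53 -1.  ] turn [-0.89  0.2  -0.53]  q [-0.86  1.03  0.76  1.55 -0.83  0.91 -1.05]
```

View pics/side20.png

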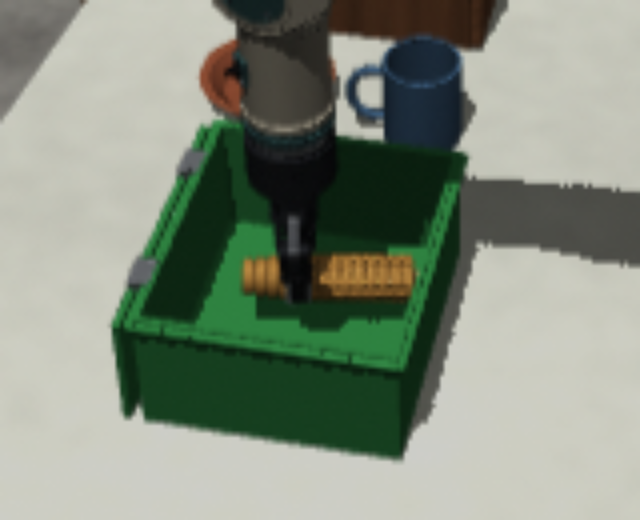

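>>> drive_tool(dp=[[0, -0.5, -1.2], [0, 0, -0.5], [0.8, 0, 0], [0, 0, 0]], turn=[[0, 0, 0], [0, 0, 0], [0, 0, 0], [0, 0, 0]])

```text
clock: 26.35
position: [0.6344, 0.2857, 0.0424]
tcp_rot: [2.028, 0.325, -2.047]
wrist_force: [-0.0, 0.2, -1.7]
finger_gap: 0.0383
```

>>> drive_tool(dp=[[0, 0, 0], [0, 0, 0], [0, 0, 0], [0, 0, 0], [-1, 0, 0], [-3, 0, 0], [-3.5, 0, 0], [-3.5, 0, 0], [-3.5, 0, 0], [-3.5, 0, 0], [-3.5, 0, 0], [-2, 0, 0], [0, 0, 0]], turn=[[0, 0, 0], [0, 0, 0], [0, 0, 0], [0, 0, 0], [0, 0, 0], [0, 0, 0], [0, 0, 0], [0, 0, 0], [0, 0, 0], [0, 0, 0], [0, 0, 0], [0, 0, 0], [0, 0, 0]], jaw=75)

```text
clock: 27.43
position: [0.6337, 0.2852, 0.2948]
tcp_rot: [2.028, 0.317, -2.05]
wrist_force: [1.1, 0.2, 0.2]
finger_gap: 0.0645
```

```bash
python3 -c "
from h import *
from workcell import bot
c=bot.camera('wrist');cv2.imwrite('pics/w21.png',c['image'][:,:,::-1])
c=bot.camera('side');cv2.imwrite('pics/side21.png',cv2.resize(c['image'][110:380,180:380,::-1],None,fx=2.2,fy=2.2,interpolation=cv2.INTER_CUBIC))
c=bot.camera('scene');cv2.imwrite('pics/scene21.png',c['image'][:,:,::-1])
print(bot.read_state()['wrist_force'],bot.read_state()['clock'])"
```

```text
[-0.44790109  0.80128754 -0.06507313] 27.5833
```

View pics/w21.png

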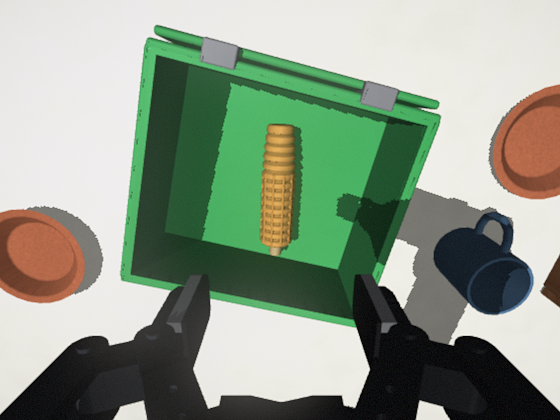

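View pics/side21.png

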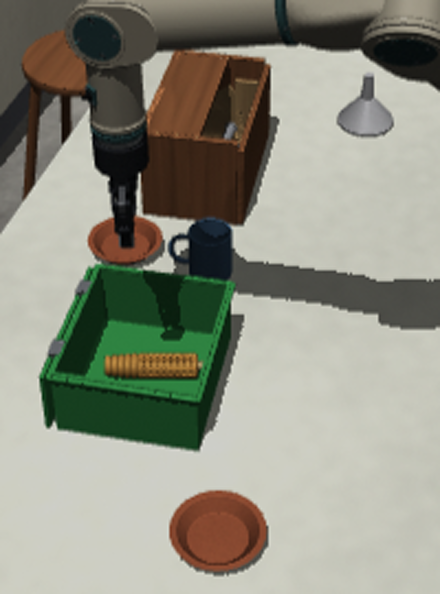

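View pics/scene21.png

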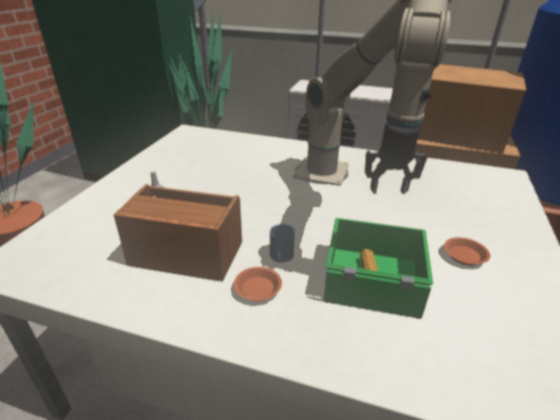

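The cob lies in the seed bin at wrist pixels (265–295, 125–250). The tilt-out bin is shut, the mug, saucers and funnel haven't moved, and the arm is clear of everything, so I'm handing in.

```bash
python3 -c "
from workcell import bot
print(bot.finish_job())"
```

```text
the job is handed in; nothing more can be done
None
```

I put the scraper and then the scoop into the open tilt-out bin, side by side. I pushed the bin shut, put the cob in the seed bin, and handed the job in at about 27.6 s.

**Tilt-out bin:** When I pushed the panel, it stopped moving and the wrist force rose to about 37 N. After I backed off, the panel's top corners sat where a fully shut bin puts them (within about 1 pixel, about 0 rad). The joint angle can't be read directly, so being seated on the catch is judged from the stop force and these corner positions.

**Tools and cob:** The last clear view into the shut bin showed the scoop lying inside. The scraper was last seen clearly before the bin was shut, lying beside the scoop, and the panel hid it after that. The cob lies on the seed bin's floor. While I lowered it, something touched the near wall with about 5 N, so I moved it forward before letting go.

**Left alone:** By eye, the mug, funnel and both saucers stand where they started; I did not measure their positions. At hand-in the arm was clear of everything, with about 0 N at the wrist.

No check failed. Joints 5 and 6 touched the ends of their ranges once while I placed the scraper, so I tilted the hand less. The interface reports no verdict, so the result itself is unconfirmed.

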